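# Pack the two stacking trays of the changing table

### The arm

A 7-joint arm with a two-finger parallel gripper is mounted at the origin on the work surface. World frame = base frame: x ahead of the robot, y to its left, z up, the work surface at z = 0. Lengths are in m, angles in rad, forces in N, time in s.
With the tool pointing down it reaches from about 0.4 to 0.925 m from the base axis. Payload 4.1 kg.
Tool frame: the origin (TCP) lies midway between the tips of the shut fingers; the grasp point (between the pads) lies 19 mm behind it; x points along the fingers, y is the direction in which the jaws open and shut, and the axes are right-handed (so a half turn about x gives the same grasp; the last joint's range is limited). The gripper opens to 85 mm and grips with 20 to 120 N. Pads are 22 mm wide; open, the fingers measure 114 mm over their backs; the gripper's body (76 mm by 85 mm) begins 54 mm behind the grasp point. The pads swing forward as they close: fully open they stand 13 mm farther back than shut.
Start: joints at [1.071, 0.398, 0.045, 1.537, -0.019, 1.207, -0.051], TCP at [0.254, -0.599, 0.195] pointing down, gripper open.
Joint ranges: [-2.82, 2.82], [-0.49, 2.23], [-1.37, 1.46], [0, 2.46], [-1.36, 4.5], [0.23, 2], [-2.94, 2.94]. Speed limits (rad/s): [2.57, 2.57, 3.14, 3.14, 3.14, 3.14, 3.14].

### API

Orientations are given as a rotation vector (axis times angle).
In Python, from station import robot gives the robot as it stands. The module is installed in compiled form; this text tells all that it offers.
- The arm moves only by the tool send_rows, never from a script. Its argument "increments" is a list of rows, each a list of 6 numbers: the shift along the tool's x, y, z in mm, then the turn, a rotation vector about the tool's x, y, z in degrees. In form: [[tx, ty, tz, wx, wy, wz], ...]. A call has 1 to 10 rows; each row shifts and turns the commanded pose from where the row before left it, along the tool's axes as they then stand; what a row does not reach is not made up. A row lasts 1/12 s, in which the tool goes at most 41.7 mm and 7.16 degrees, less where a joint would pass 70% of its speed; a pose out of reach is approached as far as the arm can. A call with a gripper value outside its range is refused whole. "claw" is the opening, from 0 (shut) to 1 (fully open), set as the call begins (left out, the last holds). The fingers move at their own pace and stop on an object; "newtons" is the grip in N (left out, the last holds). Time passes only in rows, so rows that do not move let the fingers close. It gives the time, the measured TCP pose, the force and the opening at its end, in the units of the state.
- robot.get_obs(): the state, without advancing time (a new reading comes with each control period).
- robot.snapshot(name): name is "scene" or "top" or "wrist"; returns a dict with "pixels" (480x640x3 uint8, red, green, blue), "vertical_fov" (degrees; the focal length in pixels is half the picture's height over the tangent of half this angle, whatever the lens; pixels are square), "cx", "cy" (the principal point, pixels), "position" and "attitude" of the camera in the world. Camera axes: x right, y up, looking along -z (the intrinsics and any distortion apply to the point x, -y, -z); pixel columns grow to the right and rows downward; lengths in m; the calibration is good to about 2 mm. The wrist camera is an equidistant fisheye: a pixel r from the principal point sees the ray r / f radians off the axis. A picture is of the moment at which its call begins. There is no depth.
- robot.job_done(): hands the job in, once; it reports no verdict.
The state is a dict: "clock": time; "q": joint angles; "qvel": joint speeds; "effort": joint torques, N m; "eef_pos": TCP position; "ee_rot": TCP orientation; "contact_force": force on the tool from outside, world axes, zero at the start; "torque": the same for the moment, N m; "finger_gap": finger opening in m.
Only numpy, scipy, OpenCV 4.12 (cv2) and the standard library are available. Lean on these libraries where they do the work, as an engineer would, in place of code of your own. Each camera call takes 0.05 s, during which the arm holds its last target.

### The job

Pack the two white stacking trays, with left, right, front and back as the robot sees them. Lay the hairbrush lengthwise in the back compartment of the lower tray (the one without a handle) and the rattle lengthwise in the compartment in front of it, seat the upper tray squarely on top of the lower tray, and have the closed glass jar standing in the middle of the upper tray's left compartment and the pacifier, teat up, in the middle of the right one. Set the glass jar down without dropping it, and leave the other things and the lower tray where they stand.

Things in the scene. Friction and masses are not known exactly. Their poses are not given: they have to be found in the camera images.
- lower_tray: Lower tray, white, fixed, no handle. 150 (x) x 210 (y) x 48 mm high, walls and floor 3 mm. A rib along y, 4 mm thick, 25 mm high, leaves a front (centre x=-37) and a back compartment (x=+37 mm), each 70 x 204 mm. Origin: centre of underside, on the table; x away from the robot (yaw within 0.25 rad), y to its left.
- upper_grip (a point): Upper tray, white, loose, 0.2-0.34 kg, 150 (x) x 210 (y) mm, walls to 43, inner floor at 11 mm. Point: centre of its handle bar (90 along x, 14 wide and high), 61 mm above its 4 tapered feet, 101 above the table when seated: feet 8 mm down inside the lower rim, 4 mm play, floor then at 51. Partition along x; compartments 144 x 99 mm, centres y=+-52 mm. Same if half-turned; axes like the lower's.
- brush_center (a point): Wooden baby hairbrush on its back, bristles up. Point: mid-length, on the handle by the head, 6 mm above its underside; grip here across y. 155 mm long along x: head 46 wide at x=+21 to +77 mm, bristles 26 mm high; handle 15 wide, 12 thick. 50-80 g. z up. In the tray its head may point either way.
- rattle_center (a point): Blue plastic rattle lying flat. Point: on its handle, 12 mm above its underside; grip here across y. Large round end 50 mm across at x=+23 to +73, small one 36 mm across at x=-59 to -23 mm, both 24 mm thick; handle between them 14 mm wide and thick. 50 g. z up. In the tray it may point either way.
- jar_center (a point): Closed glass jar with a metal lid, standing. Point: its centre, 37.5 mm above its underside. Round, 56 mm across, 75 mm high, 0.13 to 0.25 kg.
- pacifier_center (a point): Silicone pacifier on its button, teat up. Point: centre of its shield, 11 mm above its underside. Shield 34 (x) x 48 mm (y), rounded ends, from 8 to 14 mm above the underside; below it a button 28 mm across, above it the teat, 17 mm across, to 38 mm high. Grip the shield across x. 18 g. z up.
- tub_mid (a point): Bystander, to be left alone: low white cream tub with a lid, 66 mm across, 38 mm high; point at its centre.
- toy_car_mid (a point): Bystander, to be left alone: pale wooden toy car, 84 mm long (x), 49 mm wide, 45 mm high; point at its centre.
Not all that is in view belongs to the job. What is meant by the part that bears pacifier_center is not purple, and is the larger of those in its own colour.

How it is judged:
At the end, for the whole second after the job is handed in: Upper tray seated on the lower (within 10 mm, 0.1 rad); brush flat on the lower tray's back compartment floor, rattle in the front one (17 mm of its centre line, 0.3 rad); jar upright, pacifier teat up, each within 15 mm of the middle of the upper tray's left/right compartment; all at rest (x of brush_center in the frame of lower_tray between 0.02 and 0.054 m and y of brush_center in the frame of lower_tray between -0.04 and 0.04 m and z of brush_center in the frame of lower_tray between 0.003 and 0.018 m and angle between brush_center's own z axis and vertical below 0.15 rad and angle between the x axis of each of brush_center, rattle_center and the y axis of lower_tray, either way round below 0.3 rad and x of rattle_center in the frame of lower_tray between -0.054 and -0.02 m and y of rattle_center in the frame of lower_tray between -0.05 and 0.05 m and z of rattle_center in the frame of lower_tray between 0.008 and 0.024 m and x of upper_grip in the frame of lower_tray between -0.01 and 0.01 m and y of upper_grip in the frame of lower_tray between -0.01 and 0.01 m and z of upper_grip in the frame of lower_tray between 0.096 and 0.106 m and angle between the x axis of upper_grip and the x axis of lower_tray, either way round below 0.1 rad and angle between upper_grip's own z axis and vertical below 0.05 rad and x of jar_center in the frame of lower_tray between -0.015 and 0.015 m and y of jar_center in the frame of lower_tray between 0.037 and 0.067 m and z of jar_center in the frame of lower_tray between 0.083 and 0.095 m and angle between jar_center's own z axis and vertical below 0.1 rad and x of pacifier_center in the frame of lower_tray between -0.015 and 0.015 m and y of pacifier_center in the frame of lower_tray between -0.067 and -0.037 m and z of pacifier_center in the frame of lower_tray between 0.056 and 0.07 m and angle between pacifier_center's own z axis and vertical below 0.3 rad and linear speed of each of brush, rattle, upper_tray, jar, pacifier below 0.03 m/s and angular speed of each of brush, rattle, upper_tray, jar, pacifier below 0.3 rad/s); the robot touches nothing.
It fails at once if the cream tub is pushed more than 25 mm from its place (distance of tub_mid from where it was at the start of the episode above 0.025 m).
It fails at once if the toy car is pushed more than 25 mm from its place (distance of toy_car_mid from where it was at the start of the episode above 0.025 m).
It fails at once if the glass jar is dropped (it moves faster than 0.6 m/s, a fall of about 18 mm, with no finger on it) (contact force between the fingers and jar below 0.05 N and linear speed of jar above 0.6 m/s).
It also fails if it takes over 141 s, if anything falls off the work surface, if the arm or the gripper's body presses on something with over 40 N, if the wrist force passes 120 N, or if a joint passes its speed limit or range.

## Working session

There is one attempt and no reset: what is moved stays moved. The work goes in short steps, Python scripts to look and compute and a tool call to move; the robot and the scene stay as the last step left them, time stands still between calls to the robot, and variables do not carry over. Pictures are saved under pics/ and viewed, and the job is handed in when it is done.

Besides the shell and the picture viewer there is one more tool, called after "Call:" by a JSON object that holds its "method" and its "body". send_rows: Moves the arm, as the interface text tells. Its arguments: {"type":"object","properties":{"increments":{"type":"array"},"claw":{"type":"number"},"newtons":{"type":"number"}},"required":["increments"]}

```bash
mkdir -p pics; python3 - <<'E'
from station import robot
import cv2,numpy as np
o=robot.get_obs(); print(o)
for n in ["scene","top","wrist"]:
    s=robot.snapshot(n); cv2.imwrite(f"pics/{n}0.png",s["pixels"][:,:,::-1]); print(n,{k:v for k,v in s.items() if k!="pixels"})
E
```

```text
{'clock': 0.0, 'q': array([ 1.07100816,  0.39924705,  0.0450525 ,  1.53789646, -0.01871643,
        1.20689661, -0.05071262]), 'qvel': array([-0.00107841, -0.00079123, -0.00025296, -0.00137203, -0.00012804,
        0.00095839, -0.00046212]), 'effort': array([ 2.16954970e-05, -4.75124216e+01,  1.36478517e+00, -2.54221237e+01,
        1.16342754e-02,  9.50369344e-03, -3.27267310e-05]), 'eef_pos': array([ 0.25332275, -0.59782545,  0.19372102]), 'ee_rot': array([ 2.00137481,  0.40870581, -2.00246401]), 'contact_force': array([ 0.57458578, -0.07930441, -0.04274119]), 'torque': array([-0.01906584,  0.05199094, -0.03211243]), 'finger_gap': 0.08587354140776744}
scene {'vertical_fov': 48.191286271688, 'cx': 320.0140912612682, 'cy': 246.21302178997337, 'position': array([ 0.96525677, -0.27802654,  0.97428087]), 'attitude': array([0.48437535, 0.26815626, 1.00875215])}
top {'vertical_fov': 45.85240749984019, 'cx': 317.95468328596826, 'cy': 244.26919039754063, 'position': array([0.40158992, 0.01527586, 1.16373833]), 'attitude': array([ 0.04119958, -0.07893346, -1.54655905])}
wrist {'vertical_fov': 65.70646984690485, 'cx': 320.8955774067498, 'cy': 239.82764115186777, 'position': array([ 0.32700276, -0.56778842,  0.37457688]), 'attitude': array([-0.27663042,  0.18484872, -1.15884036])}
```

View pics/top0.png

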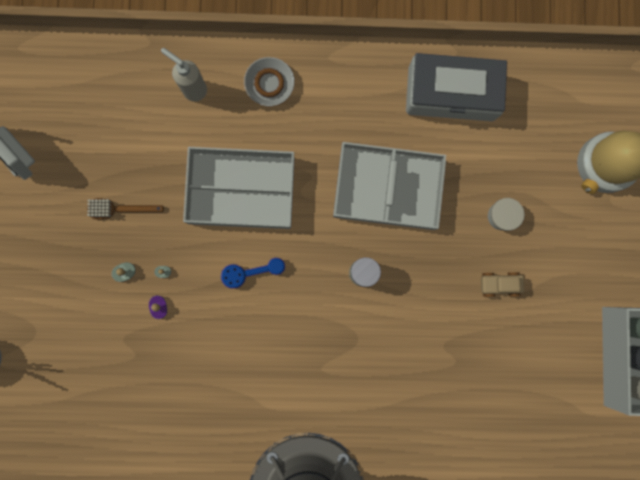

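View pics/scene0.png

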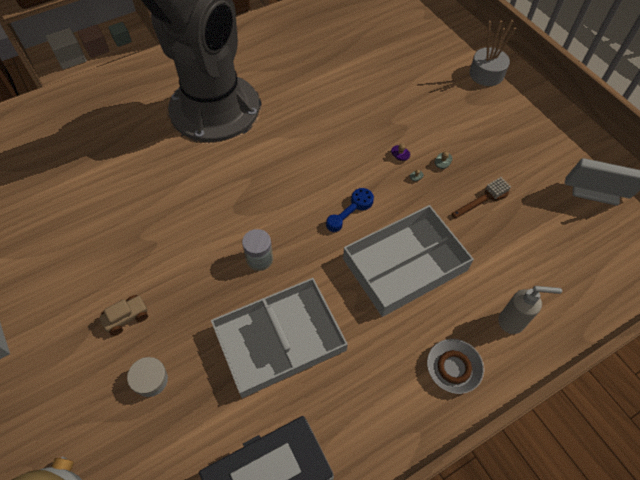

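View pics/wrist0.png

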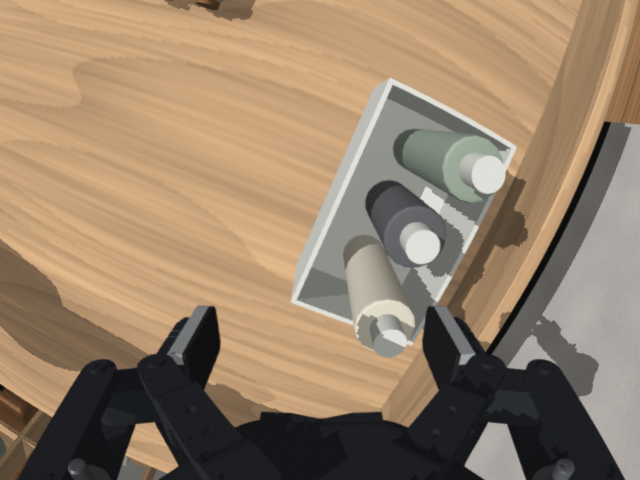

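The pacifier has three look-alikes in the top view: large green (124,271), small green (165,272) and purple (158,307). I choose the large green one. The tub is at (507,214), the jar at (365,272). Next I'll take close crops.

```bash
cat > h.py <<'E'
import numpy as np,cv2
from station import robot
from scipy.spatial.transform import Rotation as R
def snap(n,save=None):
    s=robot.snapshot(n)
    if save: cv2.imwrite(f"pics/{save}.png",s["pixels"][:,:,::-1])
    return s
def ray(s,u,v):
    f=240/np.tan(np.radians(s["vertical_fov"])/2)
    d=np.array([(u-s["cx"])/f,-(v-s["cy"])/f,-1.])
    if s.get("fish"):
        a=np.hypot(d[0],d[1]); d=np.array([d[0]/a*np.sin(a),d[1]/a*np.sin(a),-np.cos(a)])
    return R.from_rotvec(s["attitude"]).apply(d)
def onz(s,u,v,z):
    d=ray(s,u,v); p=s["position"]; return p+d*(z-p[2])/d[2]
def proj(s,P):
    f=240/np.tan(np.radians(s["vertical_fov"])/2)
    c=R.from_rotvec(s["attitude"]).inv().apply(np.atleast_2d(P)-s["position"])
    x,y,z=c[:,0],-c[:,1],-c[:,2]
    if s.get("fish"):
        r=np.hypot(x,y)+1e-12; a=np.arctan2(r,z); return np.c_[s["cx"]+f*a*x/r,s["cy"]+f*a*y/r]
    return np.c_[s["cx"]+f*x/z,s["cy"]+f*y/z]
def tri(s1,a,s2,b):
    d1=ray(s1,*a);d2=ray(s2,*b);d1/=np.linalg.norm(d1);d2/=np.linalg.norm(d2)
    A=np.c_[d1,-d2];t=np.linalg.lstsq(A,s2["position"]-s1["position"],rcond=None)[0]
    p=s1["position"]+d1*t[0];q=s2["position"]+d2*t[1];return (p+q)/2,np.linalg.norm(p-q)
def crop(s,x0,y0,w,h,k,name):
    im=s["pixels"][y0:y0+h,x0:x0+w,::-1]
    cv2.imwrite(f"pics/{name}.png",cv2.resize(im,None,fx=k,fy=k,interpolation=cv2.INTER_CUBIC))
E
python3 - <<'E'
from h import *
import pickle
t=snap("top");s=snap("scene");pickle.dump((t,s),open("s0.pkl","wb"))
crop(t,80,135,380,185,2,"ct")
crop(t,80,190,120,130,5,"ct2")
crop(s,320,130,200,180,4,"cs1")
crop(s,200,220,160,180,3,"cs2")
E
```

```text
(no output)
```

View pics/ct.png

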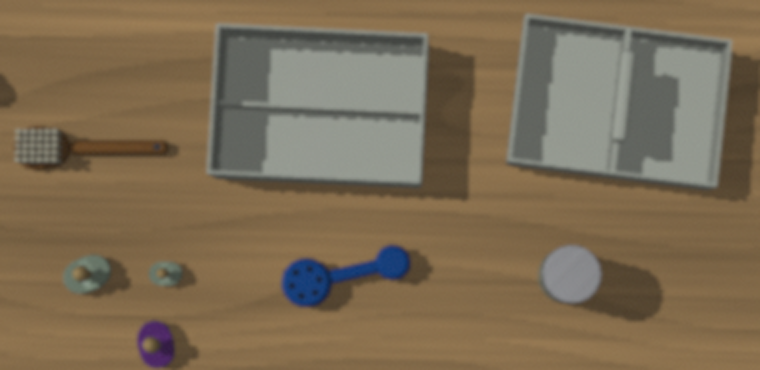

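View pics/ct2.png

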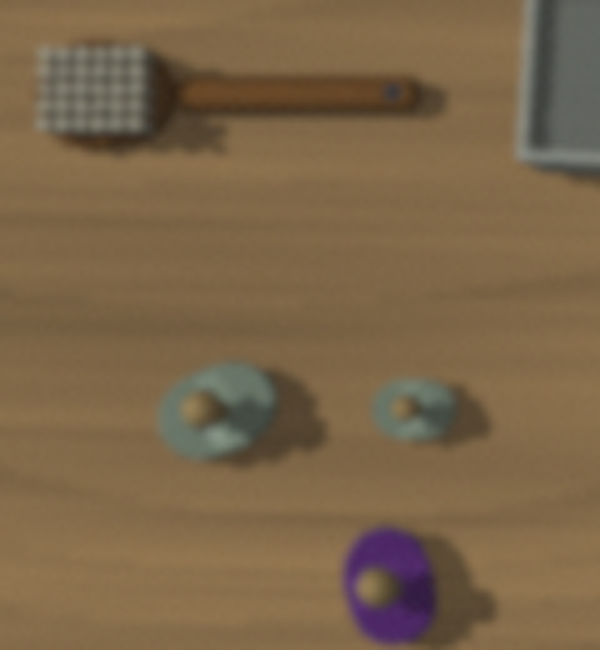

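View pics/cs1.png

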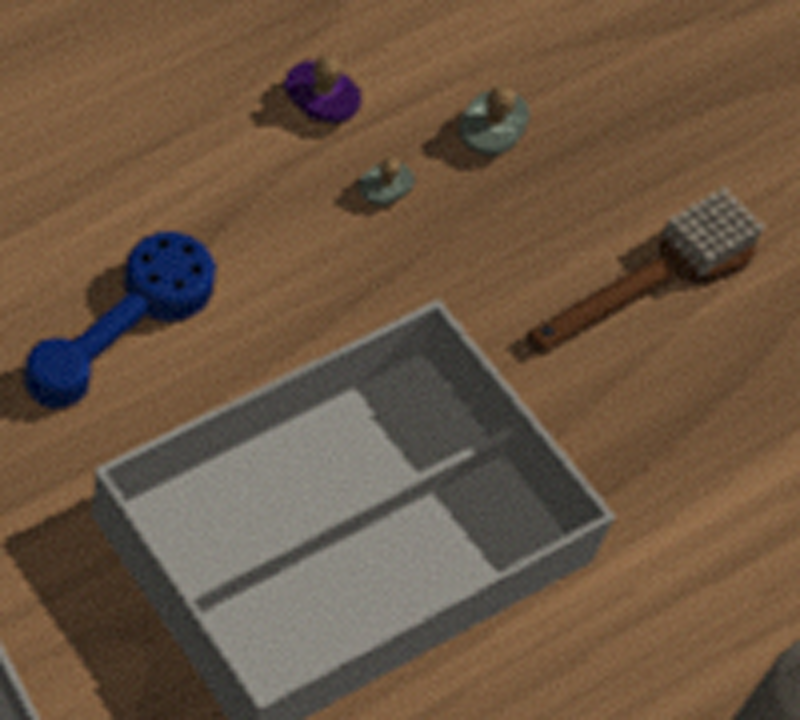

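View pics/cs2.png

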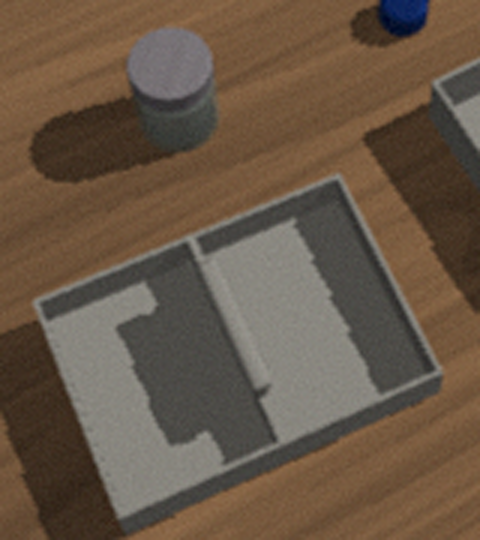

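Crop check: the large green pacifier at (124,272) is clearly bigger than its green twin at (163,272), so it stays my choice. Lower tray rim corners are at (188,147), (294,152), (290,227), (183,222). The upper tray, with the handle bar, is to its right. Now I'll fit poses.

```bash
cat > fit0.py <<'E'
from h import *
import pickle
from scipy.optimize import least_squares
t,s=pickle.load(open("s0.pkl","rb"))
o=lambda a,x,y,k:[(x+(u+.5)/k-.5,y+(v+.5)/k-.5) for u,v in a]
T=lambda a:o(a,80,135,2); T2=lambda a:o(a,80,190,5); S1=lambda a:o(a,320,130,4); S2=lambda a:o(a,200,220,3)
def fit(loc,obs,x0,name):
    loc=np.array(loc)
    def f(p):
        c,n=np.cos(p[2]),np.sin(p[2]); r=[]
        for cam,idx,px in obs:
            L=loc[idx]; W=np.c_[p[0]+c*L[:,0]-n*L[:,1],p[1]+n*L[:,0]+c*L[:,1],L[:,2]]
            r.append((proj(cam,W)-np.array(px)).ravel())
        return np.concatenate(r)
    q=least_squares(f,x0,loss="soft_l1"); print(name,q.x.round(4),"res",f(q.x).reshape(-1,2).round(1).tolist()); return q.x
for nm,z,a,b in [("lower",.048,T([(217,25),(428,35),(421,185),(207,174)]),S1([(613,517),(262,708),(97,470),(437,300)])),
                 ("upper",.043,T([(526,15),(731,41),(718,187),(508,163)]),S2([(441,372),(122,518),(38,302),(340,177)]))]:
    L=[(.075,.105,z),(.075,-.105,z),(-.075,-.105,z),(-.075,.105,z)]
    i=[0,1,2,3]
    fit(L,[(t,i,a)],[.5,0,0],nm+" top"); fit(L,[(s,i,b)],[.5,0,0],nm+" scene"); fit(L,[(t,i,a),(s,i,b)],[.5,0,0],nm)
# brush: bristle center z~.026 at x=49 , handle end z=.012 at x=-78
L=[(.049,0,.026),(-.0775,0,.008)]
fit(L,[(t,[0,1],T2([(92,89),(418,95)])),(s,[0,1],S1([(714,234),(533,345)]))],[.5,.3,1.57],"brush")
L=[(.048,0,.024),(-.041,0,.024)]
fit(L,[(t,[0,1],T([(306,282),(393,262)])),(s,[0,1],S1([(172,268),(59,367)]))],[.4,.2,1.57],"rattle")
fit([(0,0,.075)],[(t,[0],T([(571,274)])),(s,[0],S2([(171,65)]))],[.4,0,0],"jar")
L=[(0,.024,.011),(0,-.024,.011),(0,0,.036)]
fit(L,[(t,[0,1],T2([(162,433),(274,387)]))],[.4,.3,0],"pac top")
fit(L,[(t,[2],T2([(200,407)])),(s,[2],S1([(503,99)]))],[.4,.3,0],"pac teat")
print(onz(t,*T2([(218,410)])[0],.011), onz(s,*S1([(493,122)])[0],.011))
print("handle", onz(t,*T([(624,50)])[0],.068),onz(t,*T([(621,138)])[0],.068))
print("tub",onz(t,507,214,.038),"car",onz(t,502,285,.04))
E
python3 fit0.py
```

```text
lower top [ 0.5978  0.1483 -0.0232] res [[-0.1, -0.2], [0.1, 0.1], [-0.1, -0.2], [0.1, 0.2]]
lower scene [ 0.6047  0.1476 -0.0169] res [[0.7, -0.3], [-0.4, 0.5], [-0.4, -0.0], [0.2, -0.3]]
lower [ 0.6014  0.1484 -0.019 ] res [[-0.2, -1.8], [-0.1, -1.9], [0.0, -2.2], [0.3, -1.4], [-0.0, -1.6], [-1.1, -1.2], [-1.0, -1.5], [-0.3, -1.5]]
upper top [ 0.61   -0.153  -0.0932] res [[-0.3, 0.3], [0.5, -0.3], [-0.4, 0.2], [0.2, -0.2]]
upper scene [ 0.6177 -0.1525 -0.0966] res [[1.5, 0.2], [-0.4, 0.8], [-1.4, -0.3], [0.4, -1.5]]
upper [ 0.6145 -0.1528 -0.0947] res [[-0.3, -2.0], [0.5, -2.4], [-0.5, -2.0], [0.2, -2.5], [0.4, -1.3], [-1.2, -0.6], [-2.3, -1.5], [-0.7, -2.7]]
brush [0.5562 0.3821 1.613 ] res [[-0.1, -0.7], [0.6, -1.7], [0.0, -4.5], [-0.5, -1.7]]
rattle [0.4373 0.1112 1.8268] res [[0.1, -1.4], [-0.0, -1.7], [-0.5, -2.1], [-0.5, -2.5]]
jar [ 0.4378 -0.1023  0.    ] res [[0.1, -1.5], [-0.4, -2.5]]
pac top [0.4259 0.3793 0.4191] res [[-0.0, 0.0], [0.0, -0.0]]
pac teat [0.4283 0.3784 0.    ] res [[0.1, -1.0], [-0.3, -2.4]]
[0.4258444  0.37935112 0.011     ] [0.43091461 0.37668023 0.011     ]
handle [ 0.65629102 -0.15156862  0.068     ] [ 0.56897279 -0.14971019  0.068     ]
tub [ 0.55888335 -0.39053925  0.038     ] car [ 0.4158577 -0.3793058  0.04     ]
```

```bash
cat >> h.py <<'E'
def Rt(psi):
    c,n=np.cos(psi),np.sin(psi); return np.array([[0,c,n],[0,n,-c],[-1,0,0]])
def state():
    o=robot.get_obs(); Rm=R.from_rotvec(o["ee_rot"]).as_matrix(); return o,Rm,np.arctan2(Rm[1,1],Rm[0,1])
def delta(x,y,z,psi):
    "shift (mm, current tool axes) and turn (deg) from measured pose to the target"
    o,Rm,ps=state()
    d=Rm.T@(np.array([x,y,z])-o["eef_pos"])*1000
    w=np.degrees(R.from_matrix(Rm.T@Rt(psi)).as_rotvec())
    print("t",round(o["clock"],2),"pos",o["eef_pos"].round(4),"psi",round(ps,3),"gap",round(o["finger_gap"],4),"F",o["contact_force"].round(1),"q7",o["q"][6].round(2))
    print(" shift",d.round(1),"turn",w.round(2))
E
python3 - <<'E'
from h import *
for p in [0.042,0.042+np.pi, 0.042-np.pi]: delta(.556,.382,.2,p)
E
```

```text
t 0.25 pos [ 0.2535 -0.5982  0.1943] psi -1.17 gap 0.0853 F [0.3 0.1 0.9] q7 -0.05
 shift [  -5.1 -784.5 -661. ] turn [-6.944e+01 -2.000e-02  5.000e-02]
t 0.25 pos [ 0.2535 -0.5982  0.1943] psi -1.17 gap 0.0853 F [0.3 0.1 0.9] q7 -0.05
 shift [  -5.1 -784.5 -661. ] turn [1.1056e+02 5.0000e-02 3.0000e-02]
t 0.25 pos [ 0.2535 -0.5982  0.1943] psi -1.17 gap 0.0853 F [0.3 0.1 0.9] q7 -0.05
 shift [  -5.1 -784.5 -661. ] turn [1.1056e+02 5.0000e-02 3.0000e-02]
```

Call:
{"method": "send_rows", "body": {"increments": [[-30, 0, 0, 0, 0, 0], [-30, 0, -10, 0, 0, 0], [0, -0.9, -34, -3, 0, 0], [0, -0.9, -34, -3, 0, 0], [0, -0.9, -34, -3, 0, 0], [0, -0.9, -34, -3, 0, 0], [0, -0.9, -34, -3, 0, 0], [0, -0.9, -34, -3, 0, 0], [0, -0.9, -34, -3, 0, 0], [0, -0.9, -34, -3, 0, 0]], "claw": 0.5, "newtons": 40}}

```text
clock: 1.08
eef_pos: [0.4853, -0.4386, 0.2547]
ee_rot: [1.736, 0.757, -1.736]
contact_force: [0.5, -0.5, 1.1]
finger_gap: 0.0425
```

Call:
{"method": "send_rows", "body": {"increments": [[0, -0.9, -34, -3, 0, 0], [0, -0.9, -34, -3, 0, 0], [0, -0.9, -34, -3, 0, 0], [0, -0.9, -34, -3, 0, 0], [0, -0.9, -34, -3, 0, 0], [0, -0.9, -34, -3, 0, 0], [0, -0.9, -34, -3, 0, 0], [0, -0.9, -34, -3, 0, 0], [0, -0.9, -34, -3, 0, 0], [0, -0.9, -34, -3, 0, 0]]}}

```text
clock: 1.92
eef_pos: [0.6426, -0.1414, 0.2546]
ee_rot: [1.373, 1.094, -1.373]
contact_force: [0.4, -0.4, -0.9]
finger_gap: 0.0426
```

```bash
python3 - <<'E'
from h import *
delta(.556,.382,.2,.042)
E
```

```text
t 1.92 pos [ 0.6426 -0.1414  0.2546] psi -0.225 gap 0.0426 F [ 0.4 -0.4 -0.9] q7 -0.18
 shift [  54.5 -201.2 -490.9] turn [-1.53e+01  1.00e-02  0.00e+00]
```

Call:
{"method": "send_rows", "body": {"increments": [[0, -14, -35, 0, 0, 0], [0, -14, -35, 0, 0, 0], [0, -14, -35, 0, 0, 0], [0, -14, -35, 0, 0, 0], [0, -14, -35, 0, 0, 0], [0, -14, -35, 0, 0, 0], [0, -14, -35, 0, 0, 0], [0, -14, -35, 0, 0, 0], [0, -14, -35, 0, 0, 0], [0, -14, -35, 0, 0, 0]]}}

```text
clock: 2.75
eef_pos: [0.5841, 0.2312, 0.2548]
ee_rot: [1.375, 1.092, -1.375]
contact_force: [0.9, -0.2, -0.5]
finger_gap: 0.0425
```

Call:
{"method": "send_rows", "body": {"increments": [[10, -15, -35, 0, 0, 0], [10, -15, -35, 0, 0, 0], [10, -15, -35, 0, 0, 0], [10, -16, -35, 0, 0, 0], [10, 0, 0, -5, 0, 0], [0, 0, 0, -5, 0, 0], [0, 0, 0, -5.3, 0, 0], [0, 0, 0, 0, 0, 0], [0, 0, 0, 0, 0, 0], [0, 0, 0, 0, 0, 0]]}}

```text
clock: 3.58
eef_pos: [0.557, 0.3796, 0.2048]
ee_rot: [1.182, 1.226, -1.182]
contact_force: [1.2, 0.2, -0.3]
finger_gap: 0.0431
```

```bash
python3 - <<'E'
from h import *
delta(.556,.382,.1,.042)
s=snap("wrist","w1"); print({k:v for k,v in s.items() if k!="pixels"}); s["fish"]=1
o,Rm,p=state()
print(Rm.T@(s["position"]-o["eef_pos"]))
print(proj(s,[[.556,.382,.006]]), proj(s,[o["eef_pos"]]))
E
```

```text
t 3.58 pos [0.557  0.3796 0.2048] psi 0.037 gap 0.0431 F [ 1.2  0.2 -0.3] q7 -0.83
 shift [104.8  -1.   -2.5] turn [-0.28  0.01 -0.01]
{'vertical_fov': 65.70646984690485, 'cx': 320.8955774067498, 'cy': 239.82764115186777, 'position': array([0.55493982, 0.45802375, 0.38553506]), 'attitude': array([-0.3136195 , -0.00496193,  0.03766435])}
[-0.18062553  0.00089268 -0.07845837]
[[319.50573823 196.72249606]] [[319.59376834 275.60354998]]
```

View pics/w1.png

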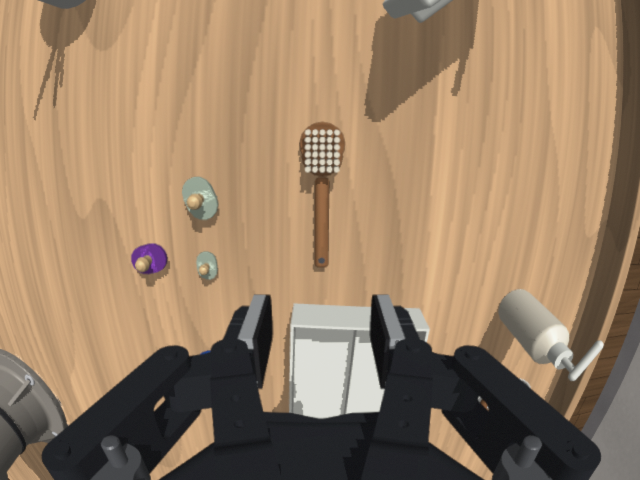

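Wrist view: brush bristle centre is at about (322,151) and the handle end at (321,266). The large pacifier is at (199,199) and the tray's left edge at about y=307.

```bash
python3 - <<'E'
from h import *
s=snap("wrist");s["fish"]=1
a=onz(s,322,151,.026);b=onz(s,321,267,.007);print(a,b,np.linalg.norm((a-b)[:2]),"exp .1265")
th=np.arctan2(*(a-b)[1::-1]);c=(b+(a-b)*.0775/.1265);print("axis",th,"center",c)
print("neck",onz(s,321,181,.008))
print("pac",onz(s,199.5,198.5,.011),"teat",onz(s,194,201,.036))
print("tray L corners",onz(s,291,306,.048),onz(s,423,311,.048))
E
```

```text
[0.55667788 0.43120379 0.026     ] [0.56058148 0.30394865 0.007     ] 0.12731500250468175 exp .1265
axis 1.6014620532906334 center [0.55818995 0.38191128 0.01864032]
neck [0.55694175 0.39893789 0.008     ]
pac [0.4283601  0.37784348 0.011     ] teat [0.43079452 0.38055825 0.036     ]
tray L corners [0.53082754 0.27599205 0.048     ] [0.67003883 0.27347296 0.048     ]
```

Call:
{"method": "send_rows", "body": {"increments": [[30, 0.5, -1, 0, 0, 0], [35, 0.5, -1.4, 0, 0, 0], [35, 0, 0, 0, 0, 0], [35, 0, 0, 0, 0, 0], [25, 0, 0, 0, 0, 0], [20, 0, 0, 0, 0, 0], [12, 0, 0, 0, 0, 0], [7, 0, 0, 0, 0, 0], [0, 0, 0, 0, 0, 0]]}}

```text
clock: 4.43
eef_pos: [0.5573, 0.3818, 0.0047]
ee_rot: [1.179, 1.228, -1.182]
contact_force: [-0.5, -0.7, -1.0]
finger_gap: 0.0427
```

```bash
python3 - <<'E'
from h import *
delta(.558,.382,.005,.031)
s=snap("wrist","w2")
E
```

```text
t 4.43 pos [0.5573 0.3818 0.0047] psi 0.039 gap 0.0427 F [-0.5 -0.7 -1. ] q7 -0.92
 shift [-0.3  0.7 -0.2] turn [0.47 0.06 0.08]
```

View pics/w2.png

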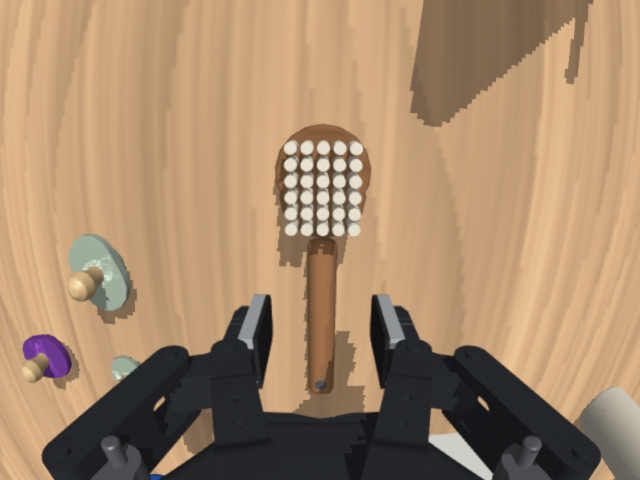

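Call:
{"method": "send_rows", "body": {"increments": [[0, 0.5, 0, 0, 0, 0], [0, 0, 0, 0, 0, 0], [0, 0, 0, 0, 0, 0], [0, 0, 0, 0, 0, 0], [0, 0, 0, 0, 0, 0], [-10, 0, 0, 0, 0, 0], [-20, 0, 0, 0, 0, 0], [-35, 0, 0, 0, 0, 0], [-35, 0, 0, 0, 0, 0], [-35, 0, 0, 0, 0, 0]], "claw": 0, "newtons": 40}}

```text
clock: 5.32
eef_pos: [0.5579, 0.3823, 0.1429]
ee_rot: [1.18, 1.228, -1.18]
contact_force: [0.2, 0.2, 0.8]
finger_gap: 0.0001
```

```bash
python3 - <<'E'
from h import *
delta(.64,.148,.15,-.02)
s=snap("wrist","w3")
E
```

```text
t 5.32 pos [0.5579 0.3823 0.1429] psi 0.04 gap 0.0001 F [0.2 0.2 0.8] q7 -0.85
 shift [ -7.1  72.7 237.4] turn [ 3.43 -0.    0.01]
```

View pics/w3.png

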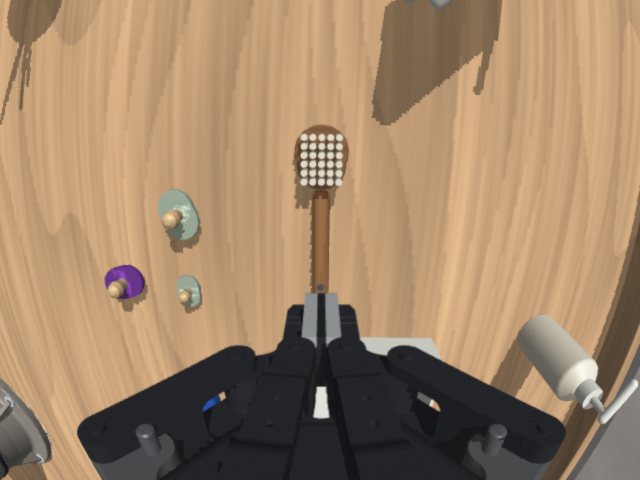

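The grasp missed and the brush lies still. I'll go a few mm lower and check the gap before lifting.

```bash
python3 - <<'E'
from h import *
s=snap("wrist");s["fish"]=1
a=onz(s,321.5,161,.026);b=onz(s,320.5,288,.007);print(a,b)
th=np.arctan2(*(a-b)[1::-1]);c=(b+(a-b)*.0775/.1265);print("axis",th,"center",c)
delta(c[0],c[1],-.001,th-np.pi/2)
E
```

```text
[0.56226826 0.4341382  0.026     ] [0.56649822 0.31138643 0.007     ]
axis 1.605242150756371 center [0.56390674 0.38659008 0.01864032]
t 5.42 pos [0.5616 0.3861 0.1493] psi 0.039 gap -0.0001 F [0.4 0.  0.8] q7 -0.85
 shift [150.3   0.6   0.8] turn [ 0.29 -0.46 -0.65]
```

Call:
{"method": "send_rows", "body": {"increments": [[0, 0, 0, 0, 0, 0], [35, 0, 0, 0, 0, 0], [35, 0, 0, 0, 0, 0], [30, 0, 0, 0, 0, 0], [20, 0, 0, 0, 0, 0], [12, 0, 0, 0, 0, 0], [8, 0, 0, 0, 0, 0], [3.5, 0, 0, 0, 0, 0], [0, 0, 0, 0, 0, 0]], "claw": 0.4}}

```text
clock: 6.17
eef_pos: [0.5582, 0.3824, -0.0029]
ee_rot: [1.18, 1.228, -1.18]
contact_force: [0.4, 0.4, 0.9]
finger_gap: 0.0339
```

Call:
{"method": "send_rows", "body": {"increments": [[-1, 0, 0, 0, 0, 0], [-1, 0, 0, 0, 0, 0], [0, 0, 0, 0, 0, 0], [0, 0, 0, 0, 0, 0], [0, 0, 0, 0, 0, 0]], "claw": 0, "newtons": 40}}

```text
clock: 6.58
eef_pos: [0.5586, 0.3825, -0.0]
ee_rot: [1.181, 1.227, -1.179]
contact_force: [-0.3, -0.5, 0.5]
finger_gap: 0.0002
```

```bash
python3 - <<'E'
from h import *
delta(.558,.382,.15,.031)
s=snap("wrist","w4")
E
```

```text
t 6.58 pos [ 0.5586  0.3825 -0.    ] psi 0.039 gap 0.0002 F [-0.3 -0.5  0.5] q7 -0.92
 shift [-150.    -0.4    0.4] turn [ 0.49 -0.02 -0.06]
```

View pics/w4.png

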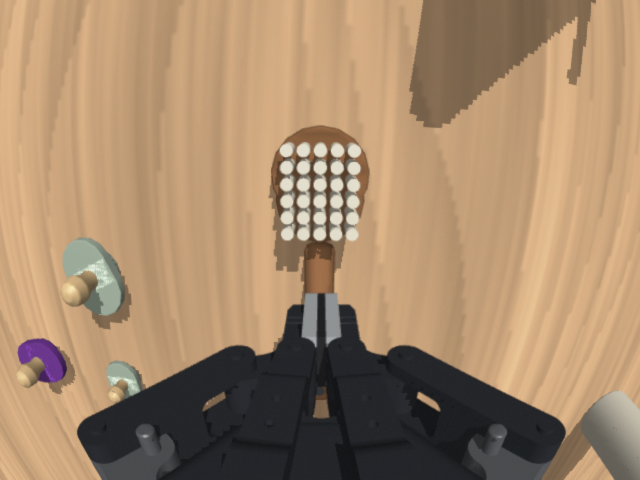

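The fingers shut above the handle with no contact. I'll check the true tip height in the other cameras.

```bash
python3 - <<'E'
from h import *
s=snap("scene");t=snap("top")
print(proj(s,[[.5586,.3825,0],[.5586,.3825,.04]]),proj(t,[[.5586,.3825,0]]))
crop(s,420,100,160,120,5,"cs5"); crop(t,60,150,140,110,5,"ct5")
E
```

```text
[[479.17038442 201.0317171 ]
 [484.03099515 190.2955701 ]] [[126.51154783 206.94264602]]
```

View pics/cs5.png

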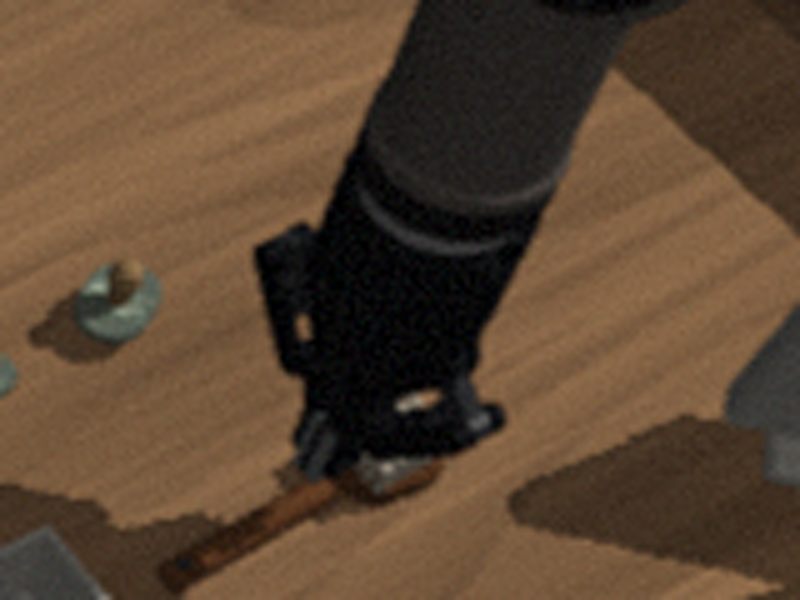

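View pics/ct5.png

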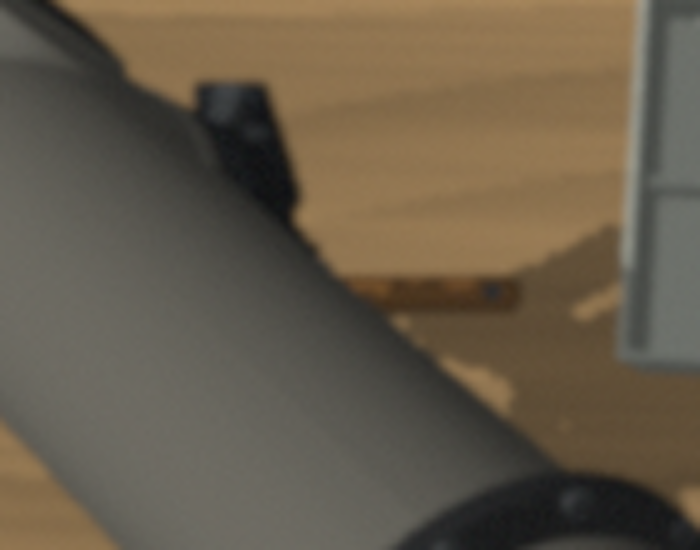

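```bash
python3 - <<'E'
from h import *
s=snap("scene");w=snap("wrist");w["fish"]=1
for b in [(321,294),(321,300)]:
  for c in [(315,478),(325,475),(335,472)]:
    print(b,c,tri(s,(420+c[0]/5,100+c[1]/5),w,b))
delta(.558,.382,-.02,.031)
E
```

```text
(321, 294) (315, 478) (array([0.55997087, 0.38335494, 0.02264908]), np.float64(0.0021328199266679873))
(321, 294) (325, 475) (array([0.56108681, 0.38552803, 0.02596927]), np.float64(0.004684652380084304))
(321, 294) (335, 472) (array([0.56219912, 0.38768771, 0.02928017]), np.float64(0.007223416848182525))
(321, 300) (315, 478) (array([0.56049889, 0.38159712, 0.02502779]), np.float64(0.003098000249099675))
(321, 300) (325, 475) (array([0.56160188, 0.38380581, 0.0282992 ]), np.float64(0.00562225045536165))
(321, 300) (335, 472) (array([0.56270136, 0.38600118, 0.03156153]), np.float64(0.0081338087324726))
t 6.83 pos [ 0.5582  0.3822 -0.0008] psi 0.04 gap 0.0 F [-0.5  0.  -0.1] q7 -0.92
 shift [19.2 -0.2  0.2] turn [0.49 0.01 0.  ]
```

Call:
{"method": "send_rows", "body": {"increments": [[0, 0, 0, 0, 0, 0], [0, 0, 0, 0, 0, 0], [0, 0, 0, 0, 0, 0], [3, 0, 0, 0, 0, 0], [3, 0, 0, 0, 0, 0], [0, 0, 0, 0, 0, 0]], "claw": 0.4}}

```text
clock: 7.33
eef_pos: [0.5576, 0.3818, -0.0077]
ee_rot: [1.179, 1.228, -1.181]
contact_force: [-0.9, -0.7, -0.0]
finger_gap: 0.0343
```

Call:
{"method": "send_rows", "body": {"increments": [[2, 0, 0, 0, 0, 0], [2, 0, 0, 0, 0, 0], [2, 0, 0, 0, 0, 0], [0, 0, 0, 0, 0, 0]]}}

```text
clock: 7.67
eef_pos: [0.5579, 0.382, -0.0133]
ee_rot: [1.179, 1.228, -1.181]
contact_force: [-0.1, 0.1, -1.3]
finger_gap: 0.0348
```

Call:
{"method": "send_rows", "body": {"increments": [[1.5, 0, 0, 0, 0, 0], [1.5, 0, 0, 0, 0, 0], [0, 0, 0, 0, 0, 0]]}}

```text
clock: 7.92
eef_pos: [0.5581, 0.3822, -0.0161]
ee_rot: [1.18, 1.228, -1.18]
contact_force: [-0.8, -0.3, -0.1]
finger_gap: 0.0341
```

Call:
{"method": "send_rows", "body": {"increments": [[1.5, 0, 0, 0, 0, 0], [1.5, 0, 0, 0, 0, 0], [0, 0, 0, 0, 0, 0]]}}

```text
clock: 8.17
eef_pos: [0.558, 0.3821, -0.0191]
ee_rot: [1.179, 1.228, -1.18]
contact_force: [-0.3, -0.2, -0.1]
finger_gap: 0.034
```

Call:
{"method": "send_rows", "body": {"increments": [[1.5, 0, 0, 0, 0, 0], [1.5, 0, 0, 0, 0, 0], [0, 0, 0, 0, 0, 0]]}}

```text
clock: 8.42
eef_pos: [0.558, 0.3821, -0.0222]
ee_rot: [1.179, 1.228, -1.181]
contact_force: [0.0, 0.2, 0.5]
finger_gap: 0.034
```

```bash
python3 - <<'E'
from h import *
s=snap("scene");w=snap("wrist","w6")
crop(s,420,130,120,90,6,"cs6")
E
```

```text
(no output)
```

View pics/cs6.png

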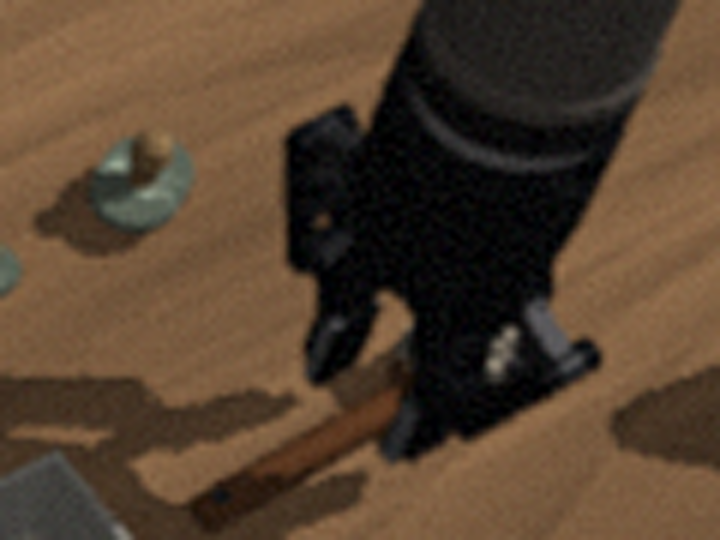

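View pics/w6.png

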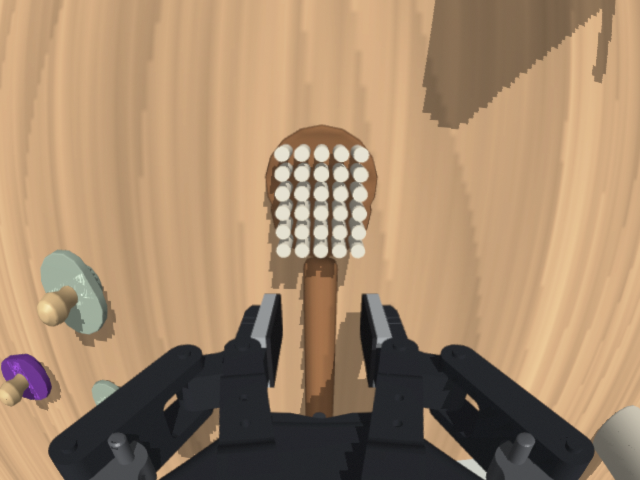

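Call:
{"method": "send_rows", "body": {"increments": [[1.5, 0, 0, 0, 0, 0], [1.5, 0, 0, 0, 0, 0], [0, 0, 0, 0, 0, 0]]}}

```text
clock: 8.77
eef_pos: [0.558, 0.3821, -0.0251]
ee_rot: [1.179, 1.228, -1.18]
contact_force: [0.3, 0.2, -0.0]
finger_gap: 0.0338
```

Call:
{"method": "send_rows", "body": {"increments": [[0, 0, 0, 0, 0, 0], [0, 0, 0, 0, 0, 0], [0, 0, 0, 0, 0, 0], [0, 0, 0, 0, 0, 0], [0, 0, 0, 0, 0, 0]], "claw": 0, "newtons": 40}}

```text
clock: 9.18
eef_pos: [0.5586, 0.3826, -0.0243]
ee_rot: [1.181, 1.227, -1.179]
contact_force: [0.1, -0.2, 3.0]
finger_gap: -0.0001
```

Call:
{"method": "send_rows", "body": {"increments": [[-3, 0, 0, 0, 0, 0], [0, 0, 0, 0, 0, 0], [0, 0, 0, 0, 0, 0], [0, 0, 0, 0, 0, 0], [3, 0, 0, 0, 0, 0], [3, 0, 0, 0, 0, 0], [0, 0, 0, 0, 0, 0]], "claw": 0.4}}

```text
clock: 9.77
eef_pos: [0.5576, 0.3817, -0.0288]
ee_rot: [1.179, 1.228, -1.181]
contact_force: [-0.0, 0.5, -0.3]
finger_gap: 0.034
```

Call:
{"method": "send_rows", "body": {"increments": [[1.5, 0, 0, 0, 0, 0], [1.5, 0, 0, 0, 0, 0], [0, 0, 0, 0, 0, 0]]}}

```text
clock: 10.02
eef_pos: [0.558, 0.3821, -0.0312]
ee_rot: [1.179, 1.228, -1.181]
contact_force: [-0.2, 0.1, 0.6]
finger_gap: 0.0344
```

Call:
{"method": "send_rows", "body": {"increments": [[1.5, 0, 0, 0, 0, 0], [1.5, 0, 0, 0, 0, 0], [0, 0, 0, 0, 0, 0]]}}

```text
clock: 10.27
eef_pos: [0.558, 0.3821, -0.0341]
ee_rot: [1.179, 1.228, -1.18]
contact_force: [-0.1, 0.2, 0.1]
finger_gap: 0.0338
```

Call:
{"method": "send_rows", "body": {"increments": [[0, 0, 0, 0, 0, 0], [0, 0, 0, 0, 0, 0], [0, 0, 0, 0, 0, 0], [0, 0, 0, 0, 0, 0], [0, 0, 0, 0, 0, 0]], "claw": 0, "newtons": 40}}

```text
clock: 10.68
eef_pos: [0.5584, 0.3824, -0.0336]
ee_rot: [1.18, 1.227, -1.18]
contact_force: [0.5, -0.2, 0.1]
finger_gap: 0.0135
```

Call:
{"method": "send_rows", "body": {"increments": [[-3, 0, 0, 0, 0, 0], [-8, 0, 0, 0, 0, 0], [-15, 0, 0, 0, 0, 0], [-25, 0, 0, 0, 0, 0], [-30, 0, 0, 0, 0, 0], [-30, 0, 0, 0, 0, 0], [-20, 0, 0, 0, 0, 0], [0, 0, 0, 0, 0, 0], [0, 0, 0, 0, 0, 0]]}}

```text
clock: 11.43
eef_pos: [0.5592, 0.3833, 0.1001]
ee_rot: [1.183, 1.227, -1.176]
contact_force: [1.1, 0.0, -0.9]
finger_gap: 0.0134
```

```bash
python3 - <<'E'
from h import *
w=snap("wrist","w7");s=snap("scene");crop(s,400,90,160,120,5,"cs7")
delta(.64,.148,.10,-.02)
E
```

```text
t 11.53 pos [0.5577 0.3816 0.0968] psi 0.04 gap 0.0135 F [ 0.  -0.1 -0.5] q7 -0.87
 shift [ -3.   73.  236.7] turn [3.42 0.07 0.05]
```

View pics/w7.png

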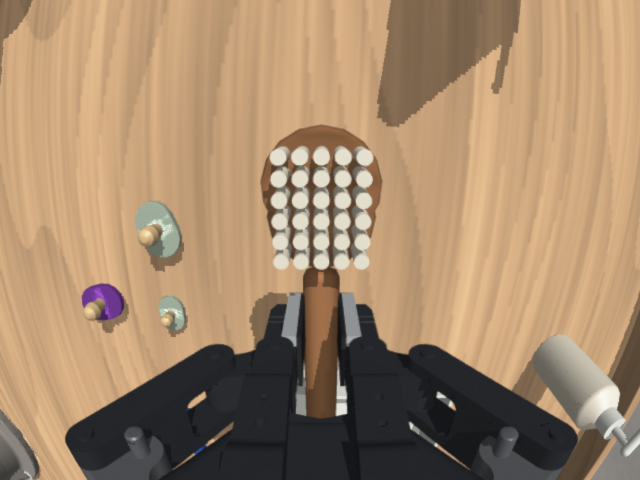

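View pics/cs7.png

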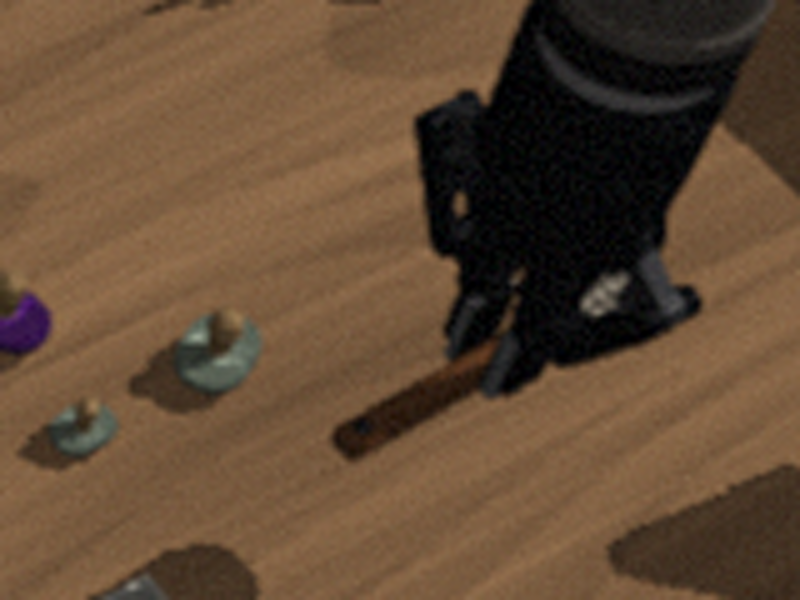

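Brush held, level and centred. The reported TCP sits about 36 mm beyond the real fingertips, so I'll take heights from this calibration: underside = z + 33.6 mm. On to the tray.

Call:
{"method": "send_rows", "body": {"increments": [[0, 5, 15, 0, 0, 0], [0, 9, 30, 0, 0, 0], [0, 9, 32, 0.5, 0, 0], [0, 9, 32, 0.5, 0, 0], [0, 9, 32, 0.5, 0, 0], [0, 9, 32, 0.5, 0, 0], [0, 9, 32, 0.5, 0, 0], [0, 7, 20, 0.5, 0, 0], [0, 4, 12, 0.5, 0, 0], [0, 0, 0, 0, 0, 0]]}}

```text
clock: 12.37
eef_pos: [0.634, 0.1408, 0.0958]
ee_rot: [1.227, 1.194, -1.233]
contact_force: [-0.2, 0.0, -1.0]
finger_gap: 0.0134
```

Call:
{"method": "send_rows", "body": {"increments": [[0, 0, 0, 0, 0, 0], [0, 0, 0, 0, 0, 0], [0, 0, 0, 0, 0, 0]]}}

```text
clock: 12.62
eef_pos: [0.6322, 0.1499, 0.0973]
ee_rot: [1.223, 1.202, -1.222]
contact_force: [-0.5, -0.4, -0.4]
finger_gap: 0.0138
```

```bash
python3 - <<'E'
from h import *
w=snap("wrist","w8");s=snap("scene","s8")
delta(.635,.148,.10,-.02)
E
```

```text
t 12.72 pos [0.6326 0.1492 0.0973] psi -0.018 gap 0.0135 F [-0.4 -0.3 -0.4] q7 -0.54
 shift [-2.7  2.4  1.2] turn [ 0.11 -0.05  0.01]
```

View pics/w8.png

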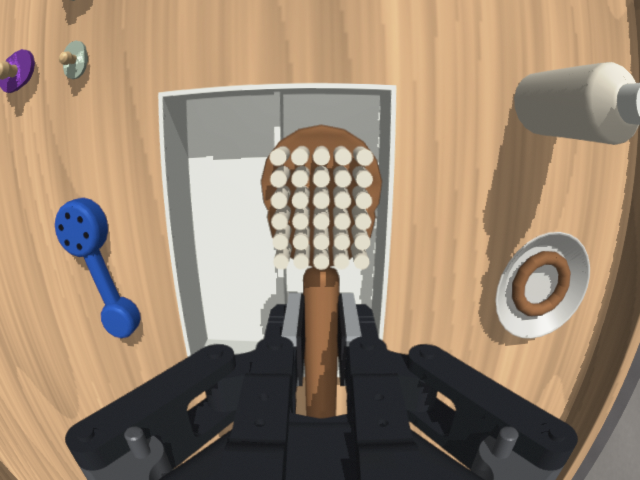

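Wrist view: the tray's left-end rim corners are at (160,94) and (396,87), with the brush head over the back compartment. The rattle is at (81,227) and (120,316).

```bash
python3 - <<'E'
from h import *
w=snap("wrist");w["fish"]=1
a=onz(w,160,94,.048);b=onz(w,396,87,.048);print(a,b,np.linalg.norm(a-b))
yaw=np.arctan2(*(b-a)[1::-1]);m=(a+b)/2;c=m[:2]-.105*np.array([-np.sin(yaw),np.cos(yaw)]);print("tray",c,yaw)
print("rib",onz(w,279,110,.025),onz(w,279,130,.025))
print("bristles",onz(w,321,209,.156))
L=onz(w,81,227,.024);S=onz(w,120,317,.024);print("rattle",L,S,np.linalg.norm(L-S),"exp .089",L+(S-L)*48/89,np.arctan2(*(L-S)[1::-1]))
delta(.635,.148,.10,-.02)
E
```

```text
[0.53136322 0.25364629 0.048     ] [0.68103975 0.2507338  0.048     ] 0.14970487187428808
tray [0.60415873 0.14720992] -0.019456045887822612
rib [0.60666395 0.23765318 0.025     ] [0.60627627 0.22397421 0.025     ]
bristles [0.63429343 0.1989655  0.156     ]
rattle [0.43451503 0.15991912 0.024     ] [0.45538644 0.07709706 0.024     ] 0.08541140614211908 exp .089 [0.44577152 0.11525104 0.024     ] 1.8176593188554737
t 12.77 pos [0.6327 0.1487 0.0973] psi -0.019 gap 0.0138 F [-0.1  0.  -0.9] q7 -0.54
 shift [-2.7  2.3  0.7] turn [ 0.07 -0.03  0.01]
```

Call:
{"method": "send_rows", "body": {"increments": [[0, 4, 1, 0, 0, 0], [10, 3, 1, 0, 0, 0], [20, 0, 0, 0, 0, 0], [25, 0, 0, 0, 0, 0], [20, 0, 0, 0, 0, 0], [15, 0, 0, 0, 0, 0], [10, 0, 0, 0, 0, 0], [6, 0, 0, 0, 0, 0], [0, 0, 0, 0, 0, 0]]}}

```text
clock: 13.52
eef_pos: [0.6396, 0.1445, -0.01]
ee_rot: [1.224, 1.2, -1.226]
contact_force: [-0.3, -0.1, -1.4]
finger_gap: 0.0137
```

```bash
python3 - <<'E'
from h import *
w=snap("wrist","w9")
delta(.6395,.147,-.030,-.019)
E
```

```text
t 13.57 pos [ 0.6404  0.1448 -0.0089] psi -0.021 gap 0.0136 F [ 0.5  0.4 -0.3] q7 -0.58
 shift [21.1 -0.9 -2.2] turn [-0.14 -0.    0.  ]
```

View pics/w9.png

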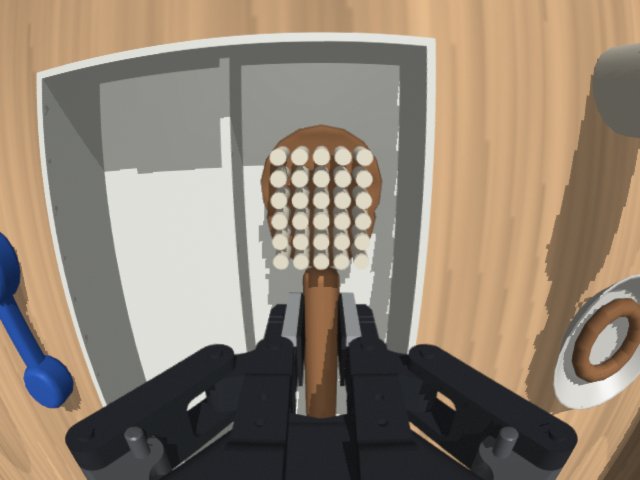

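Call:
{"method": "send_rows", "body": {"increments": [[8, 0, -1, 0, 0, 0], [7, 0, -1, 0, 0, 0], [4, 0, 0, 0, 0, 0], [1.5, 0, 0, 0, 0, 0], [0, 0, 0, 0, 0, 0], [0, 0, 0, 0, 0, 0]]}}

```text
clock: 14.07
eef_pos: [0.6403, 0.1467, -0.0292]
ee_rot: [1.225, 1.199, -1.225]
contact_force: [0.7, -0.9, 0.3]
finger_gap: 0.0138
```

Now 1 mm further down, then release with a small opening and lift.

Call:
{"method": "send_rows", "body": {"increments": [[1.2, 0, 0, 0, 0, 0], [0, 0, 0, 0, 0, 0]]}}

```text
clock: 14.23
eef_pos: [0.6404, 0.1467, -0.0303]
ee_rot: [1.225, 1.199, -1.225]
contact_force: [-0.2, 0.4, -0.8]
finger_gap: 0.0138
```

Call:
{"method": "send_rows", "body": {"increments": [[0, 0, 0, 0, 0, 0], [0, 0, 0, 0, 0, 0], [0, 0, 0, 0, 0, 0], [-5, 0, 0, 0, 0, 0], [-10, 0, 0, 0, 0, 0], [-25, 0, 0, 0, 0, 0], [-35, 0, 0, 0, 0, 0], [-35, 0, 0, 0, 0, 0], [0, 0, 0, 0, 0, 0]], "claw": 0.33}}

```text
clock: 14.98
eef_pos: [0.6465, 0.1491, 0.0888]
ee_rot: [1.236, 1.191, -1.212]
contact_force: [1.0, -0.7, 0.1]
finger_gap: 0.0278
```

```bash
python3 - <<'E'
from h import *
w=snap("wrist","w10");w["fish"]=1
delta(.4405,.1135,.08,1.822-np.pi/2)
E
```

```text
t 15.03 pos [0.6446 0.1483 0.0857] psi -0.022 gap 0.0283 F [1.  0.1 0.3] q7 -0.54
 shift [   3.3 -203.4   39.3] turn [-15.64  -0.09  -0.65]
```

View pics/w10.png

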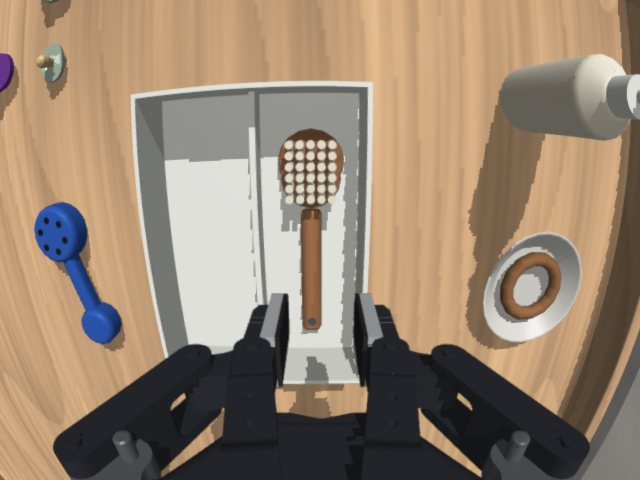

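The brush lies flat in the back compartment, head at (311,172). Next is the rattle.

Call:
{"method": "send_rows", "body": {"increments": [[0, -15, 3, 0, 0, 0], [0, -30, 6, 0, 0, 0], [0, -35, 7, 0, 0, 0], [0, -35, 7, 0, 0, 0], [0, -35, 7, 0, 0, 0], [0, -30, 6, 0, 0, 0], [0, -20, 3, -4, 0, 0], [0, -4, 0, -6, 0, 0], [0, 0, 0, -5.5, 0, 0], [0, 0, 0, 0, 0, 0]], "claw": 0.5}}

```text
clock: 15.87
eef_pos: [0.4349, 0.1115, 0.0795]
ee_rot: [1.022, 1.317, -1.023]
contact_force: [-0.2, -0.0, -0.8]
finger_gap: 0.0428
```

Call:
{"method": "send_rows", "body": {"increments": [[0, 0, 0, 0, 0, 0], [0, 0, 0, 0, 0, 0], [0, 0, 0, 0, 0, 0]]}}

```text
clock: 16.12
eef_pos: [0.4357, 0.1119, 0.0795]
ee_rot: [1.025, 1.316, -1.025]
contact_force: [0.4, -0.4, 0.1]
finger_gap: 0.0424
```

```bash
python3 - <<'E'
from h import *
w=snap("wrist","w11");w["fish"]=1
delta(.4405,.1135,.08,1.822-np.pi/2)
E
```

```text
t 16.17 pos [0.4357 0.1119 0.0795] psi 0.248 gap 0.0425 F [-0.4  0.7  0.1] q7 -0.26
 shift [-0.5  5.  -0.4] turn [-0.19 -0.01  0.  ]
```

View pics/w11.png

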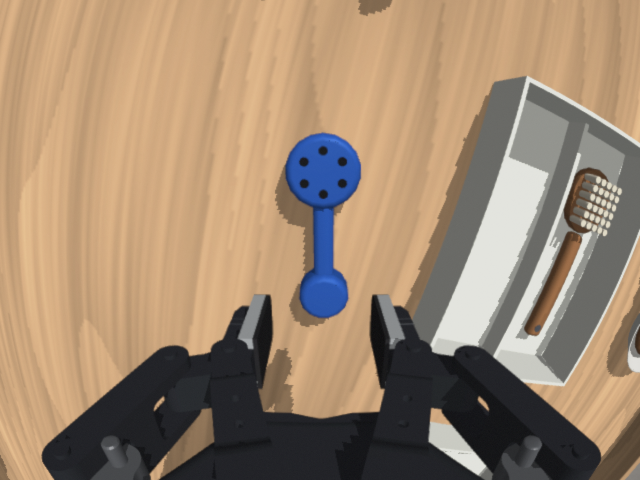

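```bash
python3 - <<'E'
from h import *
w=snap("wrist");w["fish"]=1
L=onz(w,323,171,.024);S=onz(w,323.5,292,.024);th=np.arctan2(*(L-S)[1::-1]);c=L+(S-L)*48/89
print(L,S,np.linalg.norm(L-S),"exp .089",c,th)
delta(c[0],c[1],-.031,th-np.pi/2)
E
```

```text
[0.42570717 0.15877087 0.024     ] [0.44704001 0.07675583 0.024     ] 0.08474407092513762 exp .089 [0.43721252 0.11453804 0.024     ] 1.8252664439287147
t 16.22 pos [0.4356 0.1119 0.0795] psi 0.248 gap 0.0426 F [0.5 0.8 0.5] q7 -0.26
 shift [110.5   2.2  -2.1] turn [-0.36 -0.01  0.01]
```

Call:
{"method": "send_rows", "body": {"increments": [[15, 1, -1, -0.4, 0, 0], [30, 1, -1, 0, 0, 0], [30, 0, 0, 0, 0, 0], [20, 0, 0, 0, 0, 0], [10, 0, 0, 0, 0, 0], [5, 0, 0, 0, 0, 0], [0, 0, 0, 0, 0, 0], [0, 0, 0, 0, 0, 0], [0, 0, 0, 0, 0, 0]]}}

```text
clock: 16.97
eef_pos: [0.4382, 0.1146, -0.0293]
ee_rot: [1.02, 1.318, -1.017]
contact_force: [-0.7, -0.4, 0.1]
finger_gap: 0.0428
```

Call:
{"method": "send_rows", "body": {"increments": [[0, 0, 0, 0, 0, 0], [0, 0, 0, 0, 0, 0], [0, 0, 0, 0, 0, 0], [0, 0, 0, 0, 0, 0], [0, 0, 0, 0, 0, 0]], "claw": 0, "newtons": 40}}

```text
clock: 17.38
eef_pos: [0.4378, 0.1143, -0.0295]
ee_rot: [1.019, 1.318, -1.018]
contact_force: [-1.3, -0.2, 5.9]
finger_gap: 0.0125
```

```bash
python3 - <<'E'
from h import *
w=snap("wrist","w12")
delta(.4385,.1145,-.031,.252)
E
```

```text
t 17.43 pos [ 0.4378  0.1144 -0.0295] psi 0.256 gap 0.0129 F [-0.3 -0.7  6.5] q7 -0.43
 shift [1.5 0.7 0.1] turn [ 0.23  0.04 -0.1 ]
```

View pics/w12.png

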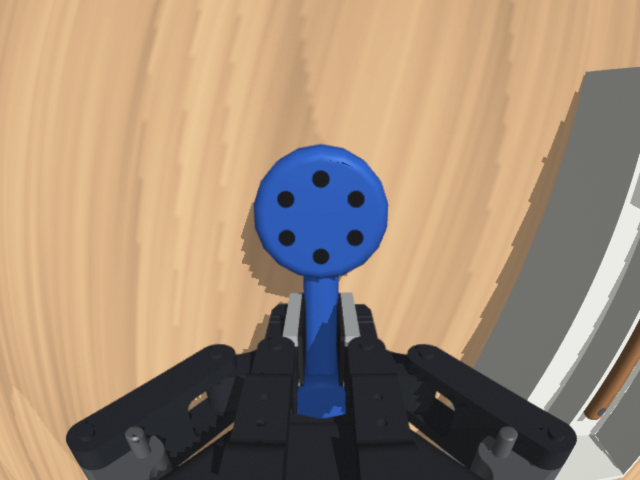

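Call:
{"method": "send_rows", "body": {"increments": [[-3, 0, 0, 0, 0, 0], [-8, 0, 0, 0, 0, 0], [-15, 0, 0, 0, 0, 0], [-25, 0, 0, 0, 0, 0], [-30, 0, 0, 0, 0, 0], [-20, 0, 0, 3, 0, 0], [-15, 0, 0, 5, 0, 0], [0, 0, 0, 5, 0, 0], [0, 0, 0, 2.5, 0, 0], [0, 0, 0, 0, 0, 0]]}}

```text
clock: 18.27
eef_pos: [0.4369, 0.1142, 0.0864]
ee_rot: [1.221, 1.201, -1.22]
contact_force: [0.1, 0.2, -0.2]
finger_gap: 0.0128
```

```bash
python3 - <<'E'
from h import *
w=snap("wrist","w13")
delta(.5665,.143,.09,-.019)
E
```

```text
t 18.32 pos [0.4367 0.1142 0.086 ] psi -0.013 gap 0.0127 F [ 0.1 -0.6 -1. ] q7 -0.51
 shift [ -4.  129.4 -30.6] turn [ 0.32  0.02 -0.02]
```

View pics/w13.png

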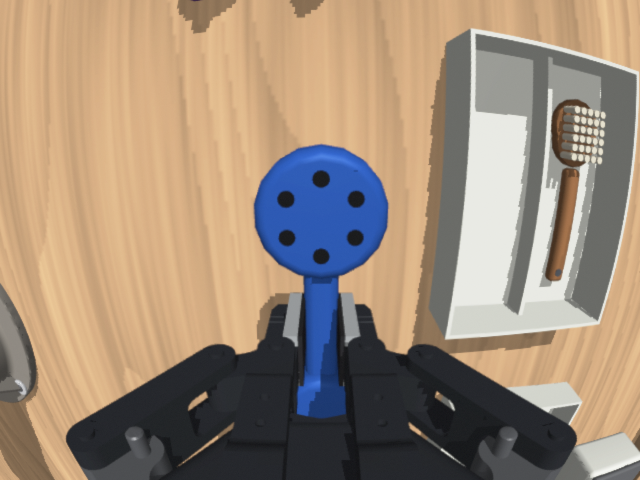

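Call:
{"method": "send_rows", "body": {"increments": [[0, 10, -3, 0, 0, 0], [0, 25, -6, 0, 0, 0], [0, 30, -7, 0, 0, 0], [0, 30, -7, 0, 0, 0], [0, 20, -5, 0.3, 0, 0], [0, 10, -2.5, 0, 0, 0], [0, 4, 0, 0, 0, 0], [0, 0, 0, 0, 0, 0], [0, 0, 0, 0, 0, 0], [0, 0, 0, 0, 0, 0]]}}

```text
clock: 19.15
eef_pos: [0.5649, 0.1424, 0.0854]
ee_rot: [1.222, 1.2, -1.225]
contact_force: [-0.3, 0.3, -0.1]
finger_gap: 0.0124
```

```bash
python3 - <<'E'
from h import *
w=snap("wrist","w14")
delta(.5665,.143,-.026,-.019)
w["fish"]=1; L=onz(w,321,215,.024+.086+.0295); print(L)
E
```

```text
t 19.2 pos [0.5651 0.1424 0.0856] psi -0.019 gap 0.0131 F [ 0.   0.6 -1.9] q7 -0.57
 shift [111.6   1.4  -0.7] turn [-0.02  0.05  0.04]
[0.56669362 0.18905302 0.1395    ]
```

View pics/w14.png

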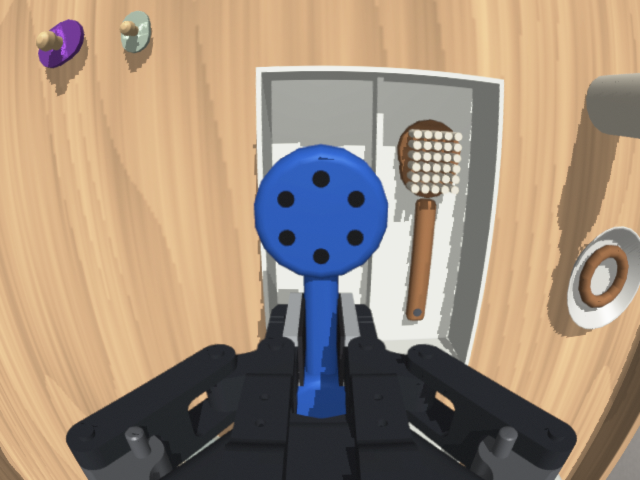

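Call:
{"method": "send_rows", "body": {"increments": [[15, 1, 0, 0, 0, 0], [25, 0, 0, 0, 0, 0], [30, 0, 0, 0, 0, 0], [20, 0, 0, 0, 0, 0], [10, 0, 0, 0, 0, 0], [6, 0, 0, 0, 0, 0], [4, 0, 0, 0, 0, 0], [0, 0, 0, 0, 0, 0], [0, 0, 0, 0, 0, 0]]}}

```text
clock: 19.95
eef_pos: [0.5683, 0.1431, -0.0233]
ee_rot: [1.225, 1.199, -1.222]
contact_force: [1.0, 0.1, -0.5]
finger_gap: 0.0128
```

```bash
python3 - <<'E'
from h import *
w=snap("wrist","w15")
delta(.5665,.143,-.026,-.019)
E
```

```text
t 20.0 pos [ 0.5684  0.1432 -0.0232] psi -0.02 gap 0.0126 F [ 0.6 -0.  -0.3] q7 -0.65
 shift [ 2.8 -1.9  0.2] turn [-0.04 -0.03 -0.13]
```

View pics/w15.png

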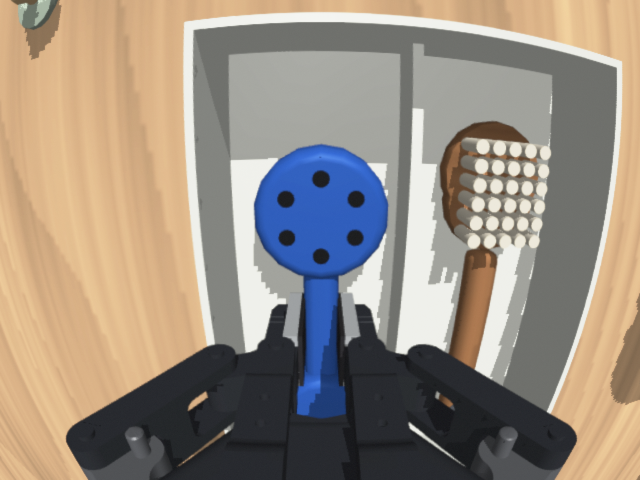

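Call:
{"method": "send_rows", "body": {"increments": [[2, -1.5, 0, 0, 0, 0], [1, 0, 0, 0, 0, 0], [0, 0, 0, 0, 0, 0], [0.5, 0, 0, 0, 0, 0], [0, 0, 0, 0, 0, 0]]}}

```text
clock: 20.42
eef_pos: [0.5662, 0.143, -0.0265]
ee_rot: [1.224, 1.199, -1.223]
contact_force: [-3.1, -0.4, 8.9]
finger_gap: 0.0124
```

Call:
{"method": "send_rows", "body": {"increments": [[0, 0, 0, 0, 0, 0], [0, 0, 0, 0, 0, 0], [0, 0, 0, 0, 0, 0], [-5, 0, 0, 0, 0, 0], [-10, 0, 0, 0, 0, 0], [-25, 0, 0, 0, 0, 0], [-35, 0, 0, 0, 0, 0], [-30, 0, 0, 0, 0, 0], [-10, 0, 0, 0, 0, 0], [0, 0, 0, 0, 0, 0]], "claw": 0.31}}

```text
clock: 21.25
eef_pos: [0.5687, 0.1439, 0.0912]
ee_rot: [1.229, 1.195, -1.218]
contact_force: [0.0, -0.1, -1.1]
finger_gap: 0.0265
```

```bash
python3 - <<'E'
from h import *
w=snap("wrist","w16")
delta(.615,-.1525,.13,-.094)
E
```

```text
t 21.3 pos [0.5669 0.1431 0.0887] psi -0.02 gap 0.0262 F [ 0.3 -0.4 -0.2] q7 -0.57
 shift [-41.2  54.1 294.6] turn [ 4.25 -0.03 -0.19]
```

View pics/w16.png

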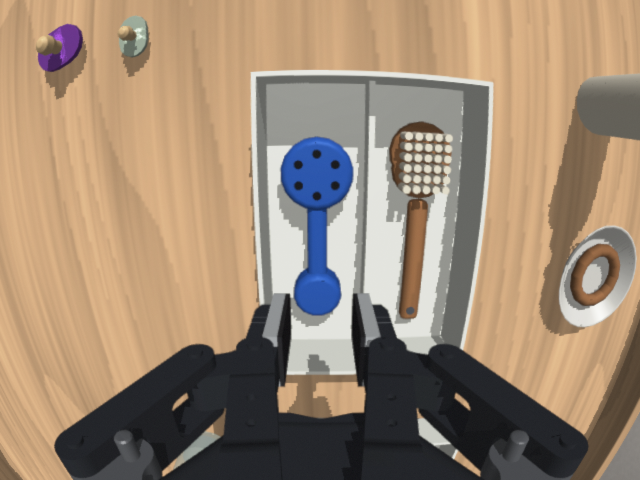

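Both items are in the lower tray. Next is the upper tray, gripped by its handle with jaws across the bar.

Call:
{"method": "send_rows", "body": {"increments": [[-20, 2, 10, 0, 0, 0], [-20, 5, 30, 0, 0, 0], [0, 7, 35, 0, 0, 0], [0, 7, 35, 0, 0, 0], [0, 7, 35, 0, 0, 0], [0, 7, 35, 0, 0, 0], [0, 7, 35, 0, 0, 0], [0, 6, 35, 0, 0, 0], [0, 5, 30, 0, 0, 0], [0, 2, 15, 0, 0, 0]], "claw": 0.6}}

```text
clock: 22.13
eef_pos: [0.6132, -0.1592, 0.1245]
ee_rot: [1.225, 1.198, -1.232]
contact_force: [0.1, -0.5, -0.2]
finger_gap: 0.051
```

Call:
{"method": "send_rows", "body": {"increments": [[0, 0, 0, -7.1, 0, 0], [0, 0, 0, -7.1, 0, 0], [0, 0, 0, -7.1, 0, 0], [0, 0, 0, -7.1, 0, 0], [0, 0, 0, -7.1, 0, 0], [0, 0, 0, -7.1, 0, 0], [0, 0, 0, -7.1, 0, 0], [0, 0, 0, -7.1, 0, 0], [0, 0, 0, -7.1, 0, 0], [0, 0, 0, -7.1, 0, 0]]}}

```text
clock: 22.97
eef_pos: [0.6139, -0.1515, 0.1256]
ee_rot: [0.27, 1.557, -0.269]
contact_force: [-0.1, -1.3, -0.5]
finger_gap: 0.0514
```

Call:
{"method": "send_rows", "body": {"increments": [[0, 0, 0, -7.1, 0, 0], [0, 0, 0, -7.1, 0, 0], [0, 0, 0, 0, 0, 0], [0, 0, 0, 0, 0, 0], [0, 0, 0, 0, 0, 0]]}}

```text
clock: 23.38
eef_pos: [0.6145, -0.1525, 0.1263]
ee_rot: [0.083, 1.571, -0.082]
contact_force: [0.1, -0.6, 0.1]
finger_gap: 0.0512
```

```bash
python3 - <<'E'
from h import *
w=snap("wrist","w17")
delta(.617,-.1525,.13,-.095+np.pi/2)
E
```

```text
t 23.43 pos [ 0.6147 -0.1527  0.1266] psi 1.466 gap 0.0516 F [ 0.4 -0.   0.3] q7 1.33
 shift [-3.4  0.4  2.3] turn [-0.57 -0.05 -0.01]
```

View pics/w17.png

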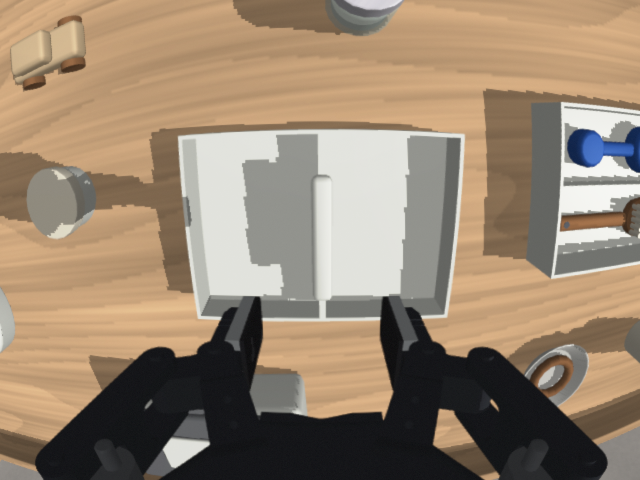

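Wrist view: upper tray rim corners are at (180,136), (464,135), (446,319) and (200,319). The handle bar runs from (322,176) to (322,299).

```bash
python3 - <<'E'
from h import *
w=snap("wrist");w["fish"]=1
C=[onz(w,*p,.043) for p in [(180,136),(464,135),(446,319),(200,319)]]
for c in C: print(c[:2])
print("mean",np.mean(C,0), np.linalg.norm(C[0]-C[1]),np.linalg.norm(C[1]-C[2]))
for a,b in [(0,1),(3,2)]: d=C[b]-C[a];print("yaw",np.arctan2(d[1],d[0])-np.pi/2)
a=onz(w,322,176,.068);b=onz(w,322,299,.068);print("handle",a,b,np.linalg.norm(a-b),(a+b)/2,np.arctan2(*(b-a)[1::-1]))
delta(.617,-.1525,.03,-.095+np.pi/2)
E
```

```text
[ 0.53106598 -0.24873717]
[ 0.55196854 -0.04052497]
[ 0.70312937 -0.05538387]
[ 0.68127507 -0.26326568]
mean [ 0.61685974 -0.15197792  0.043     ] 0.20925878226772113 0.1518893819200334
yaw -0.10005543741654876
yaw -0.10474373740848342
handle [ 0.57066603 -0.14778995  0.068     ] [ 0.65829843 -0.15687681  0.068     ] 0.08810226985256804 [ 0.61448223 -0.15233338  0.068     ] -0.10332355021187388
t 23.48 pos [ 0.6148 -0.1528  0.1268] psi 1.466 gap 0.0511 F [-0.5 -0.9 -0.1] q7 1.33
 shift [96.8  0.5  2.2] turn [-0.55 -0.03  0.  ]
```

Call:
{"method": "send_rows", "body": {"increments": [[15, 0.3, 0, 0, 0, 0], [25, 0, 0, 0, 0, 0], [30, 0, 0, 0, 0, 0], [20, 0, 0, 0, 0, 0], [10, 0, 0, 0, 0, 0], [7, 0, 0, 0, 0, 0], [5, 0, 0, 0, 0, 0], [0, 0, 0, 0, 0, 0], [0, 0, 0, 0, 0, 0]]}}

```text
clock: 24.23
eef_pos: [0.616, -0.1529, 0.0161]
ee_rot: [0.081, 1.567, -0.082]
contact_force: [-0.2, 0.0, 0.6]
finger_gap: 0.0513
```

```bash
python3 - <<'E'
from h import *
w=snap("wrist","w18")
delta(.616,-.1523,.015,-.102+np.pi/2)
E
```

```text
t 24.28 pos [ 0.6162 -0.153   0.0164] psi 1.467 gap 0.0515 F [0.  0.4 0.5] q7 1.25
 shift [ 1.4  0.7 -0.2] turn [-0.1   0.13  0.02]
```

View pics/w18.png

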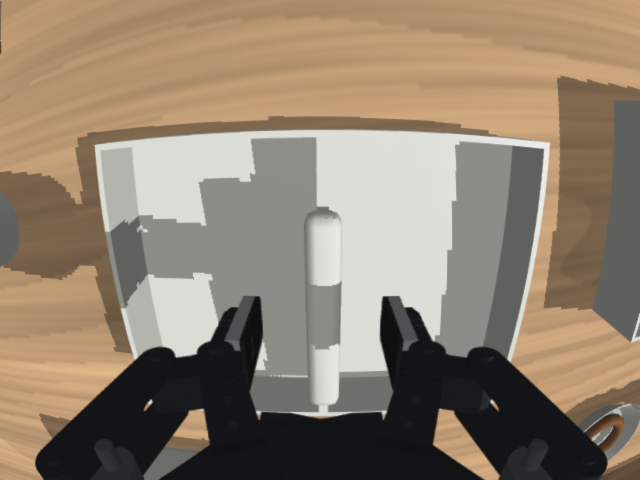

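Call:
{"method": "send_rows", "body": {"increments": [[3, 0.5, 0, 0, 0, 0], [0, 0, 0, 0, 0, 0], [0, 0, 0, 0, 0, 0], [0, 0, 0, 0, 0, 0], [0, 0, 0, 0, 0, 0], [0, 0, 0, 0, 0, 0]], "claw": 0, "newtons": 90}}

```text
clock: 24.78
eef_pos: [0.6154, -0.1524, 0.0127]
ee_rot: [0.081, 1.569, -0.082]
contact_force: [-1.4, -0.7, 4.3]
finger_gap: 0.0118
```

Call:
{"method": "send_rows", "body": {"increments": [[-2, 0, 0, 0, 0, 0], [-4, 0, 0, 0, 0, 0], [-8, 0, 0, 0, 0, 0], [-12, 0, 0, 0, 0, 0], [-20, 0, 0, 0, 0, 0], [-20, 0, 0, 0, 0, 0], [-15, 0, 0, 0, 0, 0], [-6, 0, 0, 0, 0, 0], [0, 0, 0, 0, 0, 0], [0, 0, 0, 0, 0, 0]]}}

```text
clock: 25.62
eef_pos: [0.6148, -0.1526, 0.099]
ee_rot: [0.081, 1.57, -0.082]
contact_force: [-1.0, 0.3, -3.2]
finger_gap: 0.0118
```

```bash
python3 - <<'E'
from h import *
w=snap("wrist","w19");s=snap("scene","s19")
delta(.604,.1475,.12,-.019+np.pi/2)
E
```

```text
t 25.72 pos [ 0.614  -0.1525  0.0978] psi 1.467 gap 0.0122 F [-0.6 -0.2 -2.5] q7 1.31
 shift [-22.1 297.3 -41. ] turn [-4.84 -0.14 -0.  ]
```

View pics/w19.png

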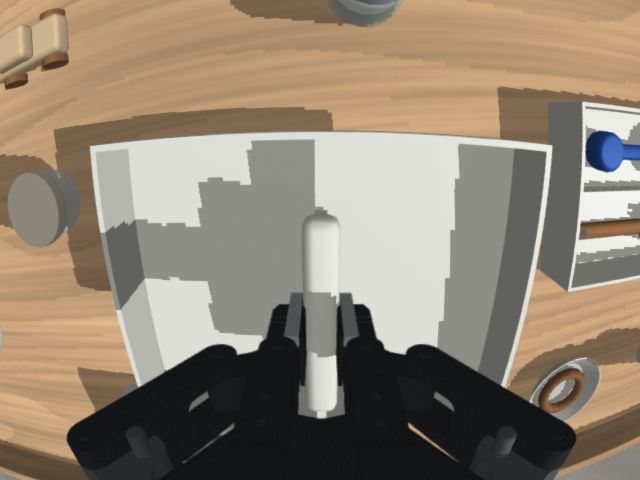

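View pics/s19.png

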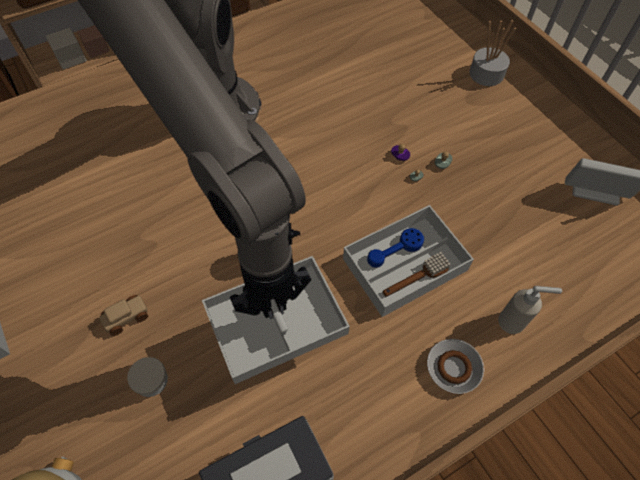

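Call:
{"method": "send_rows", "body": {"increments": [[-4, 10, -1, 0, 0, 0], [-4, 20, -3, 0, 0, 0], [-4, 30, -4, 0, 0, 0], [0, 35, -5, -0.5, 0, 0], [0, 35, -5, -0.5, 0, 0], [0, 35, -5, -0.5, 0, 0], [0, 35, -5, -0.5, 0, 0], [0, 35, -5, -1, 0, 0], [0, 30, -4, -1, 0, 0], [0, 20, -2, -0.8, 0, 0]]}}

```text
clock: 26.55
eef_pos: [0.5977, 0.1407, 0.111]
ee_rot: [0.013, 1.572, -0.008]
contact_force: [0.1, 0.4, -2.0]
finger_gap: 0.0121
```

Call:
{"method": "send_rows", "body": {"increments": [[0, 8, 0, 0, 0, 0], [0, 4, 0, 0, 0, 0], [0, 0, 0, 0, 0, 0], [0, 0, 0, 0, 0, 0], [0, 0, 0, 0, 0, 0], [0, 0, 0, 0, 0, 0]]}}

```text
clock: 27.05
eef_pos: [0.6004, 0.1446, 0.1108]
ee_rot: [0.017, 1.571, -0.019]
contact_force: [-0.3, -0.3, -1.8]
finger_gap: 0.0117
```

```bash
python3 - <<'E'
from h import *
w=snap("wrist","w20");s=snap("scene","s20")
crop(s,300,150,200,170,4,"cs20")
delta(.603,.1474,.06,-.019+np.pi/2)
E
```

```text
t 27.15 pos [0.6002 0.1454 0.111 ] psi 1.549 gap 0.0121 F [ 0.6 -0.6 -2.9] q7 0.89
 shift [51.   2.1  2.7] turn [-0.17 -0.    0.04]
```

View pics/w20.png

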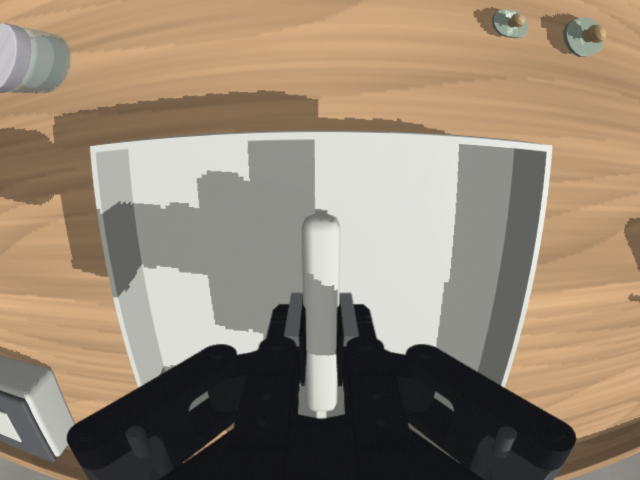

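View pics/cs20.png

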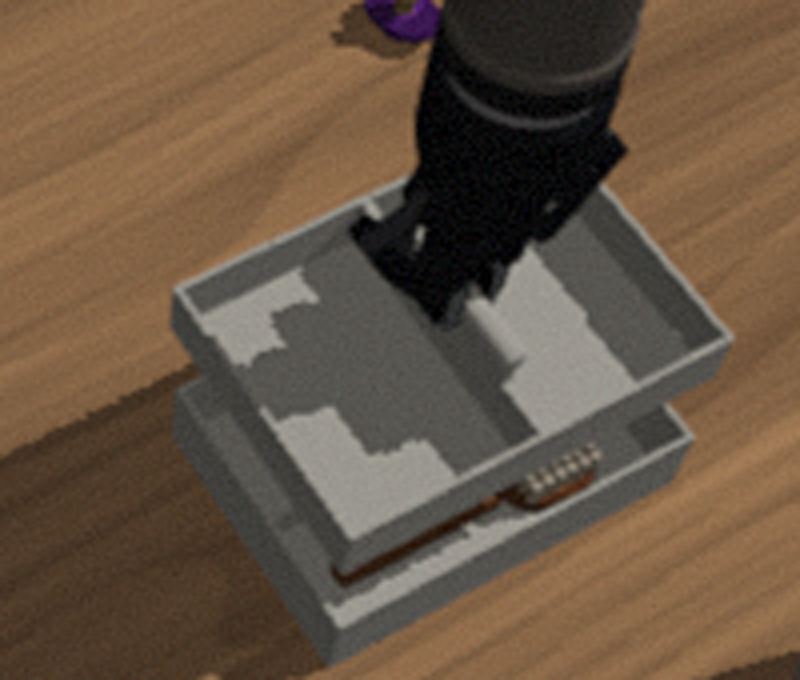

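```bash
python3 - <<'E'
from h import *
w=snap("wrist");w["fish"]=1
o,Rm,p=state()
a=onz(w,91,147,o["eef_pos"][2]+.0303);b=onz(w,552,146,o["eef_pos"][2]+.0303)
yaw=np.arctan2(*(b-a)[1::-1])-np.pi/2;m=(a+b)/2;c=m[:2]+.075*np.array([np.cos(yaw),np.sin(yaw)])
print(np.linalg.norm(a-b),"c",c,"yaw",yaw,"rel",c-o["eef_pos"][:2],"psi",p-np.pi/2)
E
```

```text
0.2113924357003326 c [0.60072037 0.14536225] yaw -0.018602429784347008 rel [ 0.00056882 -0.00040796] psi -0.021274373770697297
```

Call:
{"method": "send_rows", "body": {"increments": [[0, 1, 1.6, 0, 0, 0], [5, 1, 1.6, 0, 0, 0], [12, 0, 0, 0, 0, 0], [14, 0, 0, 0, 0, 0], [8, 0, 0, 0, 0, 0], [4, 0, 0, 0, 0, 0], [0, 0, 0, 0, 0, 0], [0, 0, 0, 0, 0, 0], [0, 0, 0, 0, 0, 0], [0, 0, 0, 0, 0, 0]]}}

```text
clock: 28.03
eef_pos: [0.6037, 0.149, 0.0687]
ee_rot: [0.016, 1.569, -0.015]
contact_force: [1.4, -0.2, -2.1]
finger_gap: 0.0118
```

```bash
python3 - <<'E'
from h import *
s=snap("scene","s21"); crop(s,320,180,170,145,4.5,"cs21") if 0 else crop(s,320,180,170,145,4,"cs21")
delta(.6035,.1475,.0527,-.019+np.pi/2)
E
```

```text
t 28.08 pos [0.6037 0.149  0.0687] psi 1.551 gap 0.0116 F [-0.1 -0.2 -1.1] q7 0.86
 shift [16.  -1.5 -0.2] turn [-0.05  0.07 -0.01]
```

View pics/cs21.png

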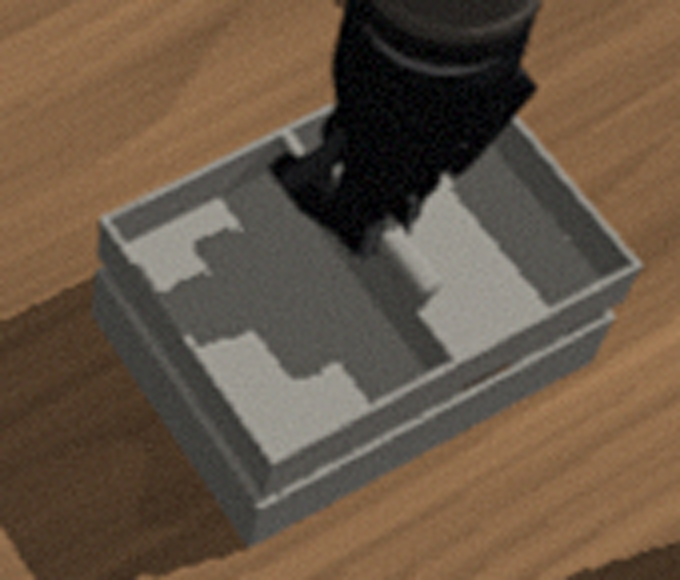

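Call:
{"method": "send_rows", "body": {"increments": [[2, -1.3, 0, 0, 0, 0], [3, 0, 0, 0, 0, 0], [2, 0, 0, 0, 0, 0], [2, 0, 0, 0, 0, 0], [0, 0, 0, 0, 0, 0]]}}

```text
clock: 28.5
eef_pos: [0.6027, 0.1472, 0.0584]
ee_rot: [0.015, 1.572, -0.016]
contact_force: [-0.7, 0.1, -2.2]
finger_gap: 0.0116
```

Call:
{"method": "send_rows", "body": {"increments": [[1.5, 0, 0, 0, 0, 0], [1.5, 0, 0, 0, 0, 0], [1.5, 0, 0, 0, 0, 0], [1.5, 0, 0, 0, 0, 0], [0, 0, 0, 0, 0, 0]]}}

```text
clock: 28.92
eef_pos: [0.6031, 0.1475, 0.0529]
ee_rot: [0.015, 1.571, -0.015]
contact_force: [0.4, -0.7, -2.5]
finger_gap: 0.0124
```

```bash
python3 - <<'E'
from h import *
delta(.6035,.1475,.0527,-.019+np.pi/2)
E
```

```text
t 28.92 pos [0.6031 0.1475 0.0529] psi 1.551 gap 0.0124 F [ 0.4 -0.7 -2.5] q7 0.85
 shift [0.2 0.  0.4] turn [-0.04 -0.    0.  ]
```

Feet inside with no side force. Lower the last couple of mm until the weight comes off, then release.

Call:
{"method": "send_rows", "body": {"increments": [[1, 0, 0, 0, 0, 0], [0.5, 0, 0, 0, 0, 0], [0, 0, 0, 0, 0, 0]]}}

```text
clock: 29.17
eef_pos: [0.6032, 0.1475, 0.0527]
ee_rot: [0.015, 1.57, -0.016]
contact_force: [-1.8, -0.9, 6.0]
finger_gap: 0.0122
```

Call:
{"method": "send_rows", "body": {"increments": [[0.5, 0, 0, 0, 0, 0], [0.5, 0, 0, 0, 0, 0], [0, 0, 0, 0, 0, 0]]}}

```text
clock: 29.42
eef_pos: [0.6032, 0.1474, 0.0527]
ee_rot: [0.015, 1.57, -0.017]
contact_force: [-4.5, -2.8, 10.6]
finger_gap: 0.012
```

Call:
{"method": "send_rows", "body": {"increments": [[0, 0, 0, 0, 0, 0], [0, 0, 0, 0, 0, 0], [0, 0, 0, 0, 0, 0], [0, 0, 0, 0, 0, 0], [-8, 0, 0, 0, 0, 0], [-20, 0, 0, 0, 0, 0], [-30, 0, 0, 0, 0, 0], [-20, 0, 0, 0, 0, 0], [0, 0, 0, 0, 0, 0], [0, 0, 0, 0, 0, 0]], "claw": 0.5}}

```text
clock: 30.25
eef_pos: [0.6042, 0.1479, 0.1303]
ee_rot: [0.016, 1.568, -0.015]
contact_force: [-0.2, -0.2, 0.7]
finger_gap: 0.0428
```

```bash
python3 - <<'E'
from h import *
w=snap("wrist","w22");w["fish"]=1;s=snap("scene");crop(s,320,180,170,145,4,"cs22")
delta(.44,-.102,.12,0)
E
```

```text
t 30.35 pos [0.6026 0.147  0.1279] psi 1.551 gap 0.0427 F [ 0.3 -0.7 -0.5] q7 0.9
 shift [   8.3 -252.2 -157.6] turn [ 8.886e+01 -2.000e-02  9.000e-02]
```

View pics/w22.png

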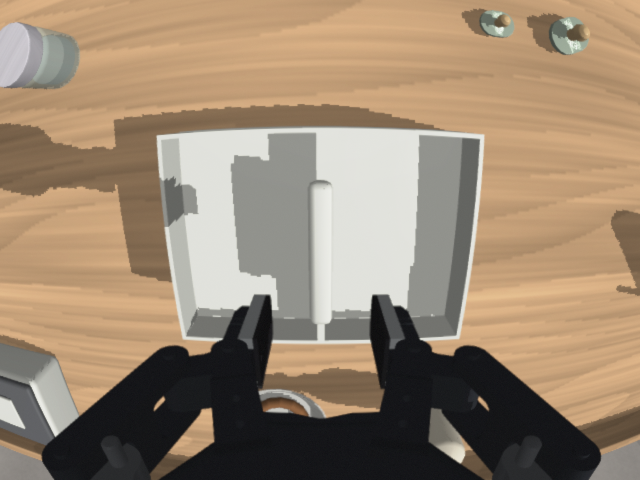

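View pics/cs22.png

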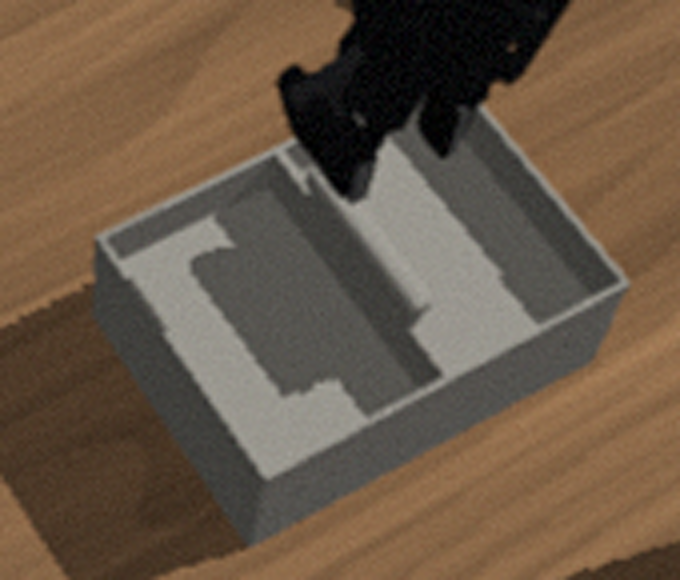

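The upper tray is seated flush. Next is the jar.

```bash
python3 - <<'E'
from h import *
w=snap("wrist");w["fish"]=1
C=[onz(w,*p,.083) for p in [(158,136),(484,135),(462,335),(185,341)]]
print(np.mean(C,0));d=C[1]-C[0];print(np.arctan2(d[1],d[0])-np.pi/2,np.linalg.norm(d),np.linalg.norm(C[2]-C[1]))
delta(.44,-.102,.12,0)
E
```

```text
[0.60112449 0.14725103 0.083     ]
-0.015903911426190742 0.20833313188413943 0.14551250863068044
t 30.4 pos [0.6023 0.1468 0.1274] psi 1.551 gap 0.043 F [0.2 0.2 0.2] q7 0.9
 shift [   8.  -252.  -157.3] turn [ 8.886e+01 -5.000e-02  1.400e-01]
```

Call:
{"method": "send_rows", "body": {"increments": [[0, -12, -8, 0, 0, 0], [0, -25, -16, 0, 0, 0], [0, -30, -19, 0, 0, 0], [0, -32, -20, 0, 0, 0], [0, -32, -20, 0, 0, 0], [0, -32, -20, 0, 0, 0], [0, -32, -20, 0, 0, 0], [0, -30, -19, 0, 0, 0], [0, -20, -12, 0, 0, 0], [0, -7, -4, 0, 0, 0]], "claw": 1}}

```text
clock: 31.23
eef_pos: [0.4364, -0.1054, 0.1272]
ee_rot: [0.019, 1.575, -0.022]
contact_force: [0.3, -0.4, -0.0]
finger_gap: 0.0856
```

Call:
{"method": "send_rows", "body": {"increments": [[0, 0, 0, 7.1, 0, 0], [0, 0, 0, 7.1, 0, 0], [0, 0, 0, 7.1, 0, 0], [0, 0, 0, 7.1, 0, 0], [0, 0, 0, 7.1, 0, 0], [0, 0, 0, 7.1, 0, 0], [0, 0, 0, 7.1, 0, 0], [0, 0, 0, 7.1, 0, 0], [0, 0, 0, 7.1, 0, 0], [0, 0, 0, 7.1, 0, 0]]}}

```text
clock: 32.07
eef_pos: [0.4403, -0.1001, 0.1279]
ee_rot: [0.98, 1.341, -0.98]
contact_force: [-0.0, -0.1, 0.3]
finger_gap: 0.0854
```

Call:
{"method": "send_rows", "body": {"increments": [[0, 0, 0, 7.1, 0, 0], [0, 0, 0, 7.1, 0, 0], [0, 0, 0, 4, 0, 0], [0, 0, 0, 0, 0, 0], [0, 0, 0, 0, 0, 0], [0, 0, 0, 0, 0, 0]]}}

```text
clock: 32.57
eef_pos: [0.4402, -0.1008, 0.1283]
ee_rot: [1.212, 1.208, -1.212]
contact_force: [-0.1, -0.1, 0.4]
finger_gap: 0.0855
```

```bash
python3 - <<'E'
from h import *
w=snap("wrist","w23")
delta(.44,-.102,.12,0)
E
```

```text
t 32.62 pos [ 0.4402 -0.1009  0.1283] psi -0.004 gap 0.0851 F [-0.  -0.5  0.1] q7 0.02
 shift [ 8.3 -0.2  1.1] turn [-0.22 -0.02  0.02]
```

View pics/w23.png

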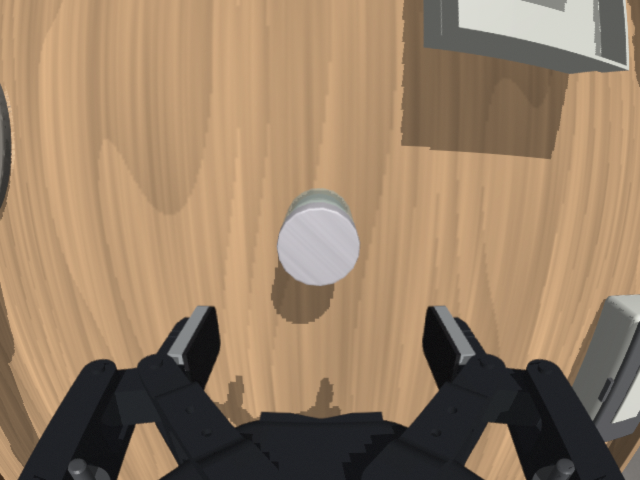

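```bash
python3 - <<'E'
from h import *
w=snap("wrist");w["fish"]=1
c=onz(w,318.5,246,.075);print(c,onz(w,278,246,.075)-onz(w,359,246,.075))
delta(c[0],c[1]+.002,-.011,0)
E
```

```text
[ 0.43927678 -0.10264779  0.075     ] [-0.05414167  0.00013831  0.        ]
t 32.67 pos [ 0.4402 -0.1011  0.1284] psi -0.004 gap 0.0856 F [ 0.3 -0.9  0.7] q7 0.02
 shift [139.4  -0.9  -0.4] turn [-0.25 -0.02  0.01]
```

Call:
{"method": "send_rows", "body": {"increments": [[15, -0.9, 0, 0, 0, 0], [25, 0, 0, 0, 0, 0], [25, 0, 0, 0, 0, 0], [20, 0, 0, 0, 0, 0], [15, 0, 0, 0, 0, 0], [12, 0, 0, 0, 0, 0], [10, 0, 0, 0, 0, 0], [8, 0, 0, 0, 0, 0], [6, 0, 0, 0, 0, 0], [0, 0, 0, 0, 0, 0]]}}

```text
clock: 33.5
eef_pos: [0.4387, -0.1013, -0.0082]
ee_rot: [1.213, 1.208, -1.214]
contact_force: [-0.7, -0.3, 0.3]
finger_gap: 0.0855
```

```bash
python3 - <<'E'
from h import *
w=snap("wrist","w24");s=snap("scene");crop(s,190,170,140,120,5,"cs24")
delta(.4393,-.1006,-.011,0)
E
```

```text
t 33.6 pos [ 0.4397 -0.1014 -0.0072] psi -0.006 gap 0.0855 F [-0.1  0.1  0. ] q7 -0.19
 shift [ 3.8 -0.4 -0.8] turn [-0.32  0.01 -0.03]
```

View pics/w24.png

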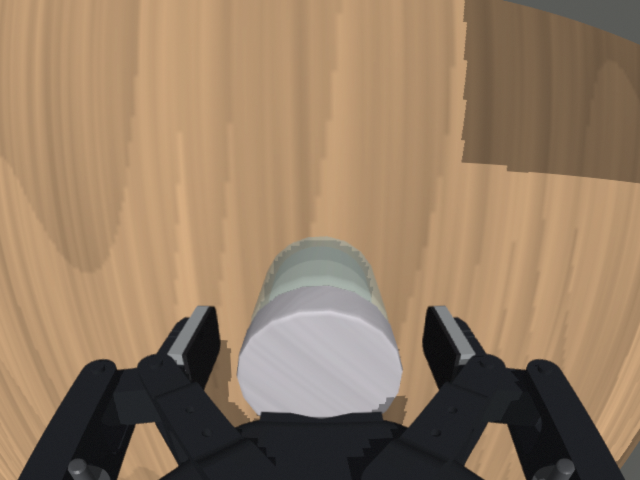

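View pics/cs24.png

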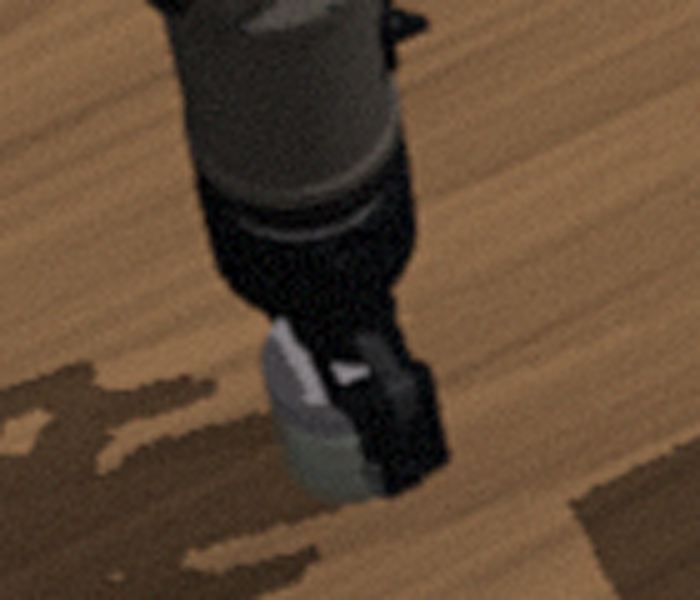

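Call:
{"method": "send_rows", "body": {"increments": [[0, 0, 0, 0, 0, 0], [0, 0, 0, 0, 0, 0], [0, 0, 0, 0, 0, 0], [0, 0, 0, 0, 0, 0], [0, 0, 0, 0, 0, 0]], "claw": 0.3, "newtons": 45}}

```text
clock: 34.02
eef_pos: [0.4396, -0.1016, -0.0066]
ee_rot: [1.213, 1.205, -1.214]
contact_force: [-0.9, 0.7, 5.7]
finger_gap: 0.0551
```

Call:
{"method": "send_rows", "body": {"increments": [[-1, 0, 0, 0, 0, 0], [-3, 0, 0, 0, 0, 0], [-6, 0, 0, 0, 0, 0], [-6, 0, 0, 0, 0, 0], [0, 0, 0, 0, 0, 0], [0, 0, 0, 0, 0, 0]]}}

```text
clock: 34.52
eef_pos: [0.4398, -0.1016, 0.0091]
ee_rot: [1.214, 1.205, -1.213]
contact_force: [0.2, 0.5, -2.6]
finger_gap: 0.0551
```

```bash
python3 - <<'E'
from h import *
w=snap("wrist","w25");s=snap("scene");crop(s,190,170,140,120,5,"cs25")
delta(.4393,-.1006,-.011,0)
E
```

```text
t 34.62 pos [ 0.4392 -0.1015  0.0086] psi -0.006 gap 0.0549 F [ 0.3  0.5 -3.2] q7 -0.16
 shift [19.6  0.1 -0.9] turn [-0.34  0.01 -0.  ]
```

View pics/w25.png

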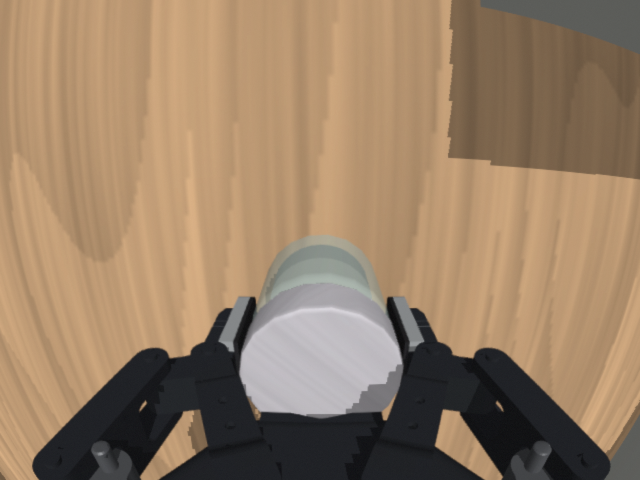

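View pics/cs25.png

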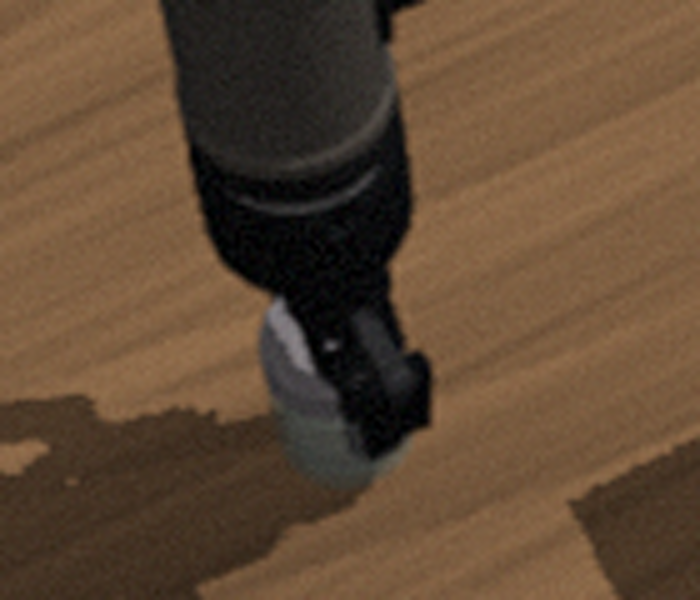

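Call:
{"method": "send_rows", "body": {"increments": [[-6, 0, 0, 0, 0, 0], [-12, 0, 0, 0, 0, 0], [-18, 0, 0, 0, 0, 0], [-22, 0, 0, 0, 0, 0], [-22, 0, 0, 0, 0, 0], [-22, 0, 0, 0, 0, 0], [-14, 0, 0, 0, 0, 0], [-6, 0, 0, 0, 0, 0], [0, 0, 0, 0, 0, 0], [0, 0, 0, 0, 0, 0]]}}

```text
clock: 35.45
eef_pos: [0.4388, -0.1014, 0.1301]
ee_rot: [1.213, 1.207, -1.214]
contact_force: [0.1, 0.3, -3.0]
finger_gap: 0.0553
```

```bash
python3 - <<'E'
from h import *
w=snap("wrist","w26")
delta(.604,.2004,.13,-.019)
E
```

```text
t 35.5 pos [ 0.4383 -0.1013  0.1296] psi -0.006 gap 0.055 F [-0.8 -0.2 -2.4] q7 0.02
 shift [  -0.6  164.  -302.6] turn [ 0.76 -0.02  0.11]
```

Call:
{"method": "send_rows", "body": {"increments": [[0, 4, -8, 0, 0, 0], [0, 9, -16, 0, 0, 0], [0, 13, -24, 0, 0, 0], [0, 16, -29, 0, 0, 0], [0, 16, -30, 0, 0, 0], [0, 16, -30, 0, 0, 0], [0, 16, -30, 0.4, 0, 0], [0, 16, -30, 0.4, 0, 0], [0, 16, -29, 0, 0, 0], [0, 14, -25, 0, 0, 0]]}}

```text
clock: 36.33
eef_pos: [0.5776, 0.1517, 0.1291]
ee_rot: [1.222, 1.203, -1.223]
contact_force: [0.3, 0.3, -2.0]
finger_gap: 0.055
```

Call:
{"method": "send_rows", "body": {"increments": [[0, 12, -22, 0, 0, 0], [0, 8, -15, 0, 0, 0], [0, 5, -10, 0, 0, 0], [0, 2, -4, 0, 0, 0], [0, 0, 0, 0, 0, 0], [0, 0, 0, 0, 0, 0], [0, 0, 0, 0, 0, 0], [0, 0, 0, 0, 0, 0]]}}

```text
clock: 37.0
eef_pos: [0.6056, 0.197, 0.1305]
ee_rot: [1.224, 1.198, -1.226]
contact_force: [-0.2, 0.2, -2.6]
finger_gap: 0.0555
```

```bash
python3 - <<'E'
from h import *
w=snap("wrist","w27");s=snap("scene");crop(s,330,110,190,160,4,"cs27")
delta(.604,.2004,.0454,-.019)
E
```

```text
t 37.1 pos [0.6057 0.1975 0.1307] psi -0.021 gap 0.055 F [-0.7 -0.4 -3.2] q7 -0.7
 shift [85.3 -1.8 -2.9] turn [-0.12  0.05 -0.01]
```

View pics/w27.png

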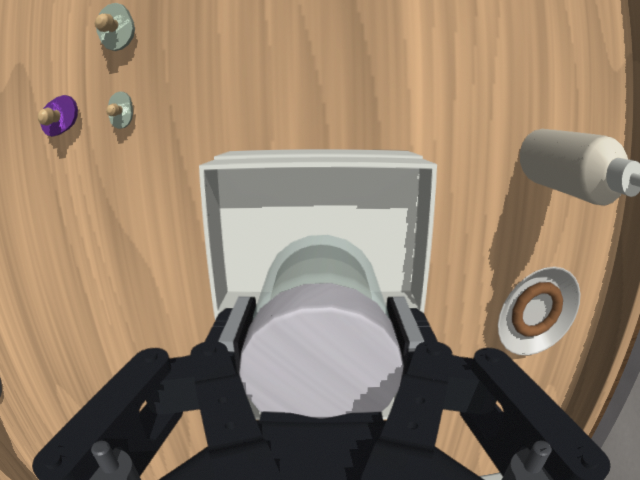

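View pics/cs27.png

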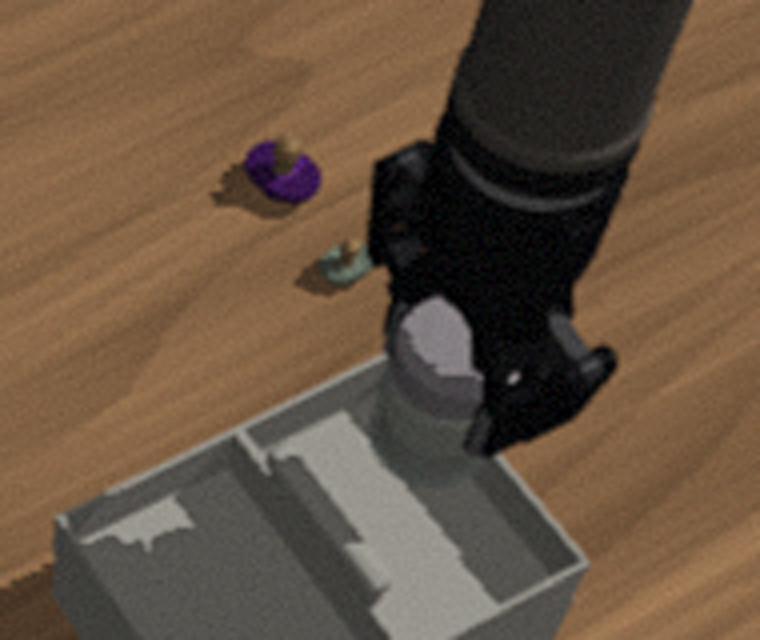

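```bash
python3 - <<'E'
from h import *
w=snap("wrist");w["fish"]=1
a=onz(w,202,164,.083);b=onz(w,435,163,.083);print(a,b,np.linalg.norm(a-b));m=(a+b)/2
print("comp centre",m[:2]+np.array([-.019,-1])*(.105-.052))
delta(.604,.2004,.0454,-.019)
E
```

```text
[0.53206657 0.25402414 0.083     ] [0.67972134 0.2515193  0.083     ] 0.14767601782870027
comp centre [0.60488695 0.19977172]
t 37.15 pos [0.6057 0.1978 0.1307] psi -0.021 gap 0.0551 F [-0.   0.5 -2.8] q7 -0.7
 shift [85.3 -1.8 -2.6] turn [-0.11  0.04 -0.01]
```

Call:
{"method": "send_rows", "body": {"increments": [[6, -0.8, -1, 0, 0, 0], [12, -0.8, -1, 0, 0, 0], [16, 0, -1, 0, 0, 0], [16, 0, 0, 0, 0, 0], [12, 0, 0, 0, 0, 0], [8, 0, 0, 0, 0, 0], [4, 0, 0, 0, 0, 0], [2, 0, 0, 0, 0, 0], [0, 0, 0, 0, 0, 0], [0, 0, 0, 0, 0, 0]]}}

```text
clock: 37.98
eef_pos: [0.6047, 0.2021, 0.0552]
ee_rot: [1.225, 1.199, -1.223]
contact_force: [1.0, 0.2, -2.0]
finger_gap: 0.0551
```

```bash
python3 - <<'E'
from h import *
w=snap("wrist","w28")
delta(.604,.2004,.0454,-.019)
E
```

```text
t 38.03 pos [0.6048 0.2021 0.0554] psi -0.02 gap 0.0549 F [ 0.7  0.  -2.7] q7 -0.76
 shift [10.  -0.8  1.8] turn [-0.05 -0.03 -0.09]
```

View pics/w28.png

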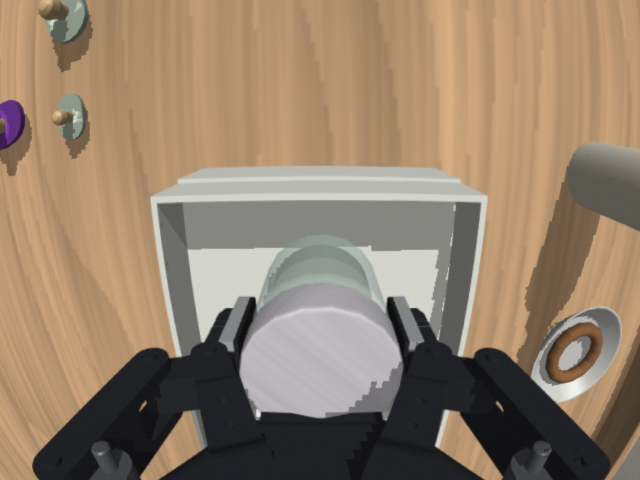

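Call:
{"method": "send_rows", "body": {"increments": [[3, 0, 0.8, 0, 0, 0], [2, 0, 0.8, 0, 0, 0], [2, 0, 0, 0, 0, 0], [1.5, 0, 0, 0, 0, 0], [0, 0, 0, 0, 0, 0], [0, 0, 0, 0, 0, 0]]}}

```text
clock: 38.53
eef_pos: [0.6041, 0.2001, 0.0459]
ee_rot: [1.223, 1.2, -1.224]
contact_force: [1.1, -0.2, -2.1]
finger_gap: 0.0552
```

Call:
{"method": "send_rows", "body": {"increments": [[0.8, 0, 0, 0, 0, 0], [0.7, 0, 0, 0, 0, 0], [0, 0, 0, 0, 0, 0], [0, 0, 0, 0, 0, 0]]}}

```text
clock: 38.87
eef_pos: [0.6041, 0.2002, 0.0446]
ee_rot: [1.224, 1.2, -1.224]
contact_force: [-0.4, -0.4, -2.3]
finger_gap: 0.0551
```

Call:
{"method": "send_rows", "body": {"increments": [[0.7, 0, 0, 0, 0, 0], [0.5, 0, 0, 0, 0, 0], [0, 0, 0, 0, 0, 0]]}}

```text
clock: 39.12
eef_pos: [0.6042, 0.2002, 0.0444]
ee_rot: [1.223, 1.199, -1.224]
contact_force: [-2.6, -2.1, 4.1]
finger_gap: 0.0552
```

The jar stands on the floor, with its weight off at the predicted height. Releasing it.

Call:
{"method": "send_rows", "body": {"increments": [[0, 0, 0, 0, 0, 0], [0, 0, 0, 0, 0, 0], [0, 0, 0, 0, 0, 0], [0, 0, 0, 0, 0, 0], [-4, 0, 0, 0, 0, 0], [-8, 0, 0, 0, 0, 0], [-16, 0, 0, 0, 0, 0], [-25, 0, 0, 0, 0, 0], [-35, 0, 0, 0, 0, 0], [-25, 0, 0, 0, 0, 0]], "claw": 0.9}}

```text
clock: 39.95
eef_pos: [0.6048, 0.2009, 0.1596]
ee_rot: [1.225, 1.199, -1.221]
contact_force: [0.9, 0.3, -0.0]
finger_gap: 0.0769
```

```bash
python3 - <<'E'
from h import *
w=snap("wrist","w29")
for p in [.4,.43]: delta(.4285,.3785,.11,p)
E
```

```text
t 40.0 pos [0.6079 0.2026 0.165 ] psi -0.02 gap 0.0768 F [1.7 0.9 3.8] q7 -0.69
 shift [  53.7 -183.4 -172.1] turn [-24.05  -0.11  -0.66]
t 40.0 pos [0.6079 0.2026 0.165 ] psi -0.02 gap 0.0768 F [1.7 0.9 3.8] q7 -0.69
 shift [  53.7 -183.4 -172.1] turn [-25.77  -0.1   -0.66]
```

View pics/w29.png

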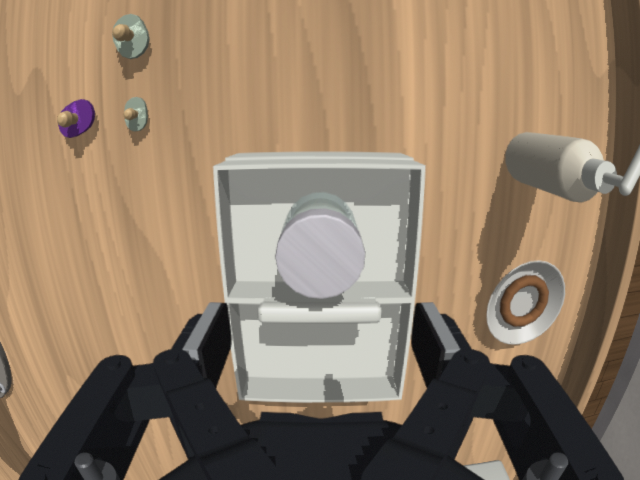

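Call:
{"method": "send_rows", "body": {"increments": [[0, -14, -12, 0, 0, 0], [0, -26, -25, 0, 0, 0], [0, -28, -27, 0, 0, 0], [0, -28, -27, 0, 0, 0], [0, -28, -27, 0, 0, 0], [0, -28, -26, 0, 0, 0], [0, -20, -18, -4, 0, 0], [0, -9, -8, -7, 0, 0], [0, 0, 0, -7, 0, 0], [0, 0, 0, -6, 0, 0]], "claw": 0.7}}

```text
clock: 40.83
eef_pos: [0.4247, 0.3746, 0.1572]
ee_rot: [0.904, 1.374, -0.902]
contact_force: [0.0, -0.5, -0.4]
finger_gap: 0.0598
```

Call:
{"method": "send_rows", "body": {"increments": [[15, 0, 0, 0, 0, 0], [20, 0, 0, 0, 0, 0], [15, 0, 0, 0, 0, 0], [5, 0, 0, 0, 0, 0], [0, 0, 0, 0, 0, 0], [0, 0, 0, 0, 0, 0], [0, 0, 0, 0, 0, 0]]}}

```text
clock: 41.42
eef_pos: [0.4265, 0.3739, 0.1026]
ee_rot: [0.912, 1.371, -0.909]
contact_force: [0.6, 0.4, 1.0]
finger_gap: 0.0597
```

```bash
python3 - <<'E'
from h import *
w=snap("wrist","w30")
delta(.4285,.3785,-.031,.42)
E
```

```text
t 41.47 pos [0.4266 0.3739 0.1026] psi 0.399 gap 0.0599 F [-0.5 -0.2 -0.3] q7 -0.76
 shift [133.6   3.3  -3.4] turn [-1.2  -0.03 -0.12]
```

View pics/w30.png

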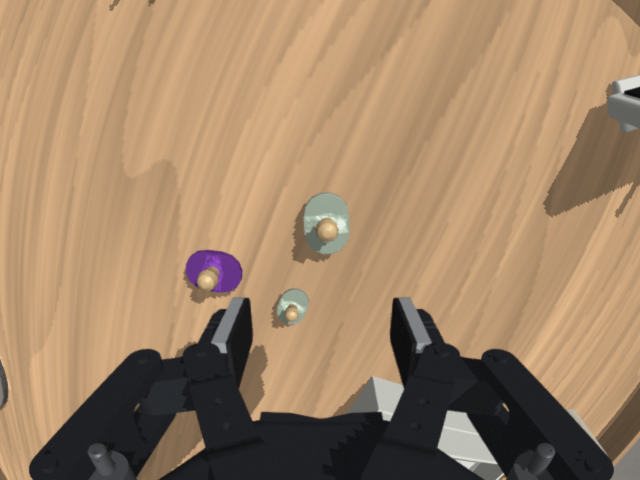

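```bash
python3 - <<'E'
from h import *
w=snap("wrist");w["fish"]=1;o,Rm,p=state()
c=onz(w,326.5,223,.011);t=onz(w,327,230,.036)
print("shield",c,"teat",t,"len",np.linalg.norm(onz(w,326,193,.011)-onz(w,327,255,.011)),"wid",np.linalg.norm(onz(w,304,223,.011)-onz(w,350,223,.011)))
sm=onz(w,292,306,.008);print("small rel tool",(Rm.T@(sm-c))*1000, "purple",(Rm.T@(onz(w,214,271,.011)-c))*1000)
delta(.5*(c+t)[0],.5*(c+t)[1],-.031,p)
E
```

```text
shield [0.42964939 0.37899839 0.011     ] teat [0.42890672 0.38064822 0.036     ] len 0.04907276113313489 wid 0.034997060692423865
small rel tool [  2.91145008 -28.40633012  72.65010383] purple [ -0.1978897  -91.53519003  40.23171091]
t 41.52 pos [0.4265 0.3738 0.1025] psi 0.399 gap 0.0598 F [-0.4 -0.8 -0.4] q7 -0.76
 shift [133.5   4.6  -4.4] turn [ 0.   -0.03 -0.11]
```

Call:
{"method": "send_rows", "body": {"increments": [[15, 2.3, -2.2, 0, 0, 0], [25, 2.3, -2.2, 0, 0, 0], [30, 0, 0, 0, 0, 0], [25, 0, 0, 0, 0, 0], [15, 0, 0, 0, 0, 0], [10, 0, 0, 0, 0, 0], [6, 0, 0, 0, 0, 0], [4, 0, 0, 0, 0, 0], [0, 0, 0, 0, 0, 0], [0, 0, 0, 0, 0, 0]], "claw": 0.58}}

```text
clock: 42.35
eef_pos: [0.4291, 0.3796, -0.0277]
ee_rot: [0.912, 1.371, -0.909]
contact_force: [1.2, -0.8, -0.7]
finger_gap: 0.0497
```

```bash
python3 - <<'E'
from h import *
w=snap("wrist","w31")
delta(.4294,.3795,-.036,.4)
E
```

```text
t 42.4 pos [ 0.4292  0.3797 -0.0276] psi 0.399 gap 0.0493 F [ 0.6 -0.3  1. ] q7 -0.89
 shift [8.4 0.1 0.2] turn [-0.06 -0.03 -0.11]
```

View pics/w31.png

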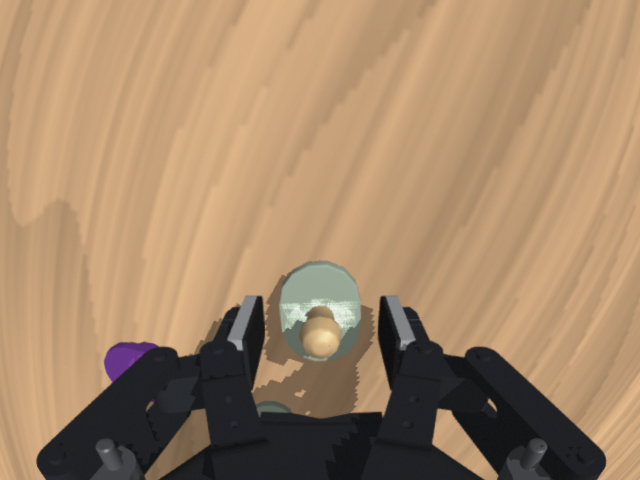

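Call:
{"method": "send_rows", "body": {"increments": [[3, 0, 0, 0, 0, 0], [2, 0, 0, 0, 0, 0], [2, 0, 0, 0, 0, 0], [1.5, 0, 0, 0, 0, 0], [0, 0, 0, 0, 0, 0]]}}

```text
clock: 42.82
eef_pos: [0.4284, 0.3786, -0.0375]
ee_rot: [0.91, 1.372, -0.911]
contact_force: [0.4, 0.1, -0.3]
finger_gap: 0.0497
```

Call:
{"method": "send_rows", "body": {"increments": [[0, 0, 0, 0, 0, 0], [0, 0, 0, 0, 0, 0], [0, 0, 0, 0, 0, 0], [0, 0, 0, 0, 0, 0], [0, 0, 0, 0, 0, 0]], "claw": 0.1, "newtons": 25}}

```text
clock: 43.23
eef_pos: [0.4286, 0.3791, -0.037]
ee_rot: [0.911, 1.372, -0.91]
contact_force: [-0.2, -0.5, 0.9]
finger_gap: 0.0334
```

```bash
python3 - <<'E'
from h import *
w=snap("wrist","w32")
delta(.4294,.3795,-.036,.4)
E
```

```text
t 43.28 pos [ 0.4286  0.3791 -0.037 ] psi 0.399 gap 0.0336 F [-0.2  0.4  0.3] q7 -0.9
 shift [-1.   0.9 -0.1] turn [-0.05 -0.   -0.02]
```

View pics/w32.png

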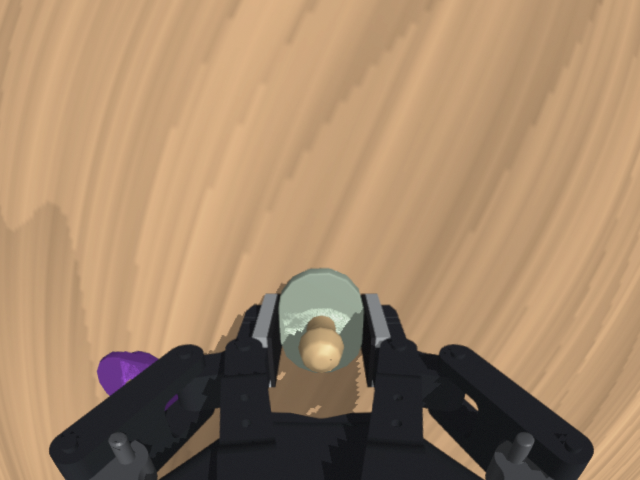

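Gripped across the shield (33.5 mm). Lifting and checking.

Call:
{"method": "send_rows", "body": {"increments": [[-3, 0, 0, 0, 0, 0], [-6, 0, 0, 0, 0, 0], [-12, 0, 0, 0, 0, 0], [-22, 0, 0, 0, 0, 0], [-30, 0, 0, 0, 0, 0], [-30, 0, 0, 0, 0, 0], [-30, 0, 0, 0, 0, 0], [-25, 0, 0, 0, 0, 0], [-15, 0, 0, 0, 0, 0], [0, 0, 0, 0, 0, 0]]}}

```text
clock: 44.12
eef_pos: [0.4301, 0.3815, 0.1408]
ee_rot: [0.916, 1.369, -0.904]
contact_force: [0.3, 0.6, -0.7]
finger_gap: 0.0333
```

```bash
python3 - <<'E'
from h import *
w=snap("wrist","w33")
delta(.603,.0955,.13,-.019)
E
```

```text
t 44.17 pos [0.4294 0.3801 0.1385] psi 0.399 gap 0.0333 F [0.2 0.1 0.5] q7 -0.73
 shift [  8.5  49.3 329.7] turn [23.96 -0.1  -0.25]
```

View pics/w33.png

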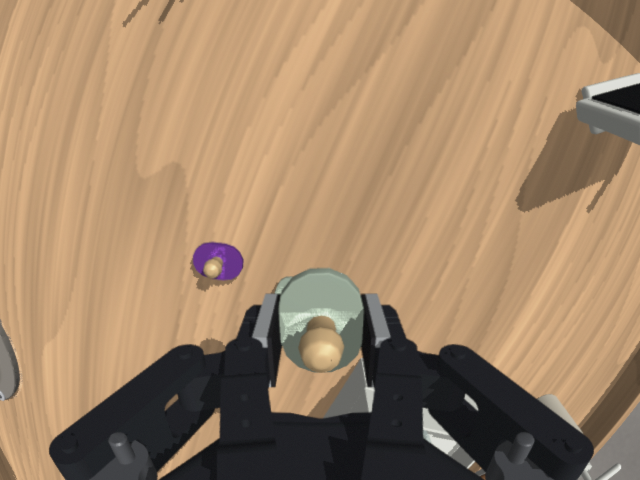

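Call:
{"method": "send_rows", "body": {"increments": [[0, 2, 12, 0, 0, 0], [0, 4, 25, 0, 0, 0], [0, 5, 32, 0, 0, 0], [0, 5, 36, 0, 0, 0], [0, 5, 37, 0, 0, 0], [0, 6, 37, 0, 0, 0], [0, 6, 37, 0, 0, 0], [0, 5, 36, 0, 0, 0], [0, 5, 35, 0, 0, 0], [0, 4, 28, 0, 0, 0]]}}

```text
clock: 45.0
eef_pos: [0.5945, 0.1016, 0.1339]
ee_rot: [0.91, 1.372, -0.916]
contact_force: [-0.2, 0.5, -0.7]
finger_gap: 0.0334
```

Call:
{"method": "send_rows", "body": {"increments": [[0, 2, 15, 5, 0, 0], [0, 0, 0, 7, 0, 0], [0, 0, 0, 7, 0, 0], [0, 0, 0, 5, 0, 0], [0, 0, 0, 0, 0, 0], [0, 0, 0, 0, 0, 0], [0, 0, 0, 0, 0, 0]]}}

```text
clock: 45.58
eef_pos: [0.6013, 0.0932, 0.135]
ee_rot: [1.221, 1.201, -1.224]
contact_force: [-0.2, -0.3, -0.1]
finger_gap: 0.033
```

```bash
python3 - <<'E'
from h import *
w=snap("wrist","w34")
delta(.603,.0954,.015,-.019)
E
```

```text
t 45.63 pos [0.6014 0.0935 0.1352] psi -0.018 gap 0.0336 F [-0.5  0.4 -0.1] q7 -0.53
 shift [120.2   1.7  -2. ] turn [0.05 0.02 0.07]
```

View pics/w34.png

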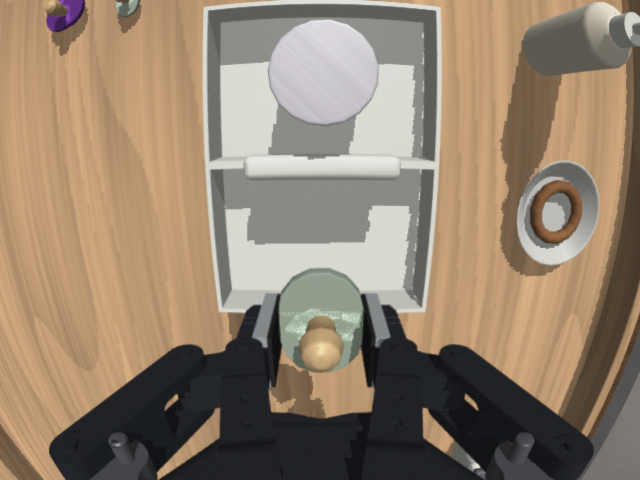

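```bash
python3 - <<'E'
from h import *
w=snap("wrist");w["fish"]=1
C=[onz(w,*p,.083) for p in [(204,8),(440,7),(427,312),(219,312)]]
for c in C: print(c)
m=np.mean(C,0);print(m);print("jar",onz(w,324,72,.126))
delta(.603,.0954,.015,-.019)
E
```

```text
[0.53031805 0.25300408 0.083     ]
[0.68076613 0.25117422 0.083     ]
[0.6790115  0.03940034 0.083     ]
[0.52641406 0.04200273 0.083     ]
[0.60412743 0.14639534 0.083     ]
jar [0.60553997 0.1982765  0.126     ]
t 45.68 pos [0.6016 0.0936 0.1354] psi -0.019 gap 0.0331 F [0.4 0.8 0.6] q7 -0.53
 shift [120.4   1.5  -1.9] turn [0.03 0.01 0.05]
```

Everything is consistent: tray centre (.604,.147), jar (.6055,.198). Lowering the pacifier.

Call:
{"method": "send_rows", "body": {"increments": [[10, 0.8, -1, 0, 0, 0], [20, 0.7, -1, 0, 0, 0], [22, 0, 0, 0, 0, 0], [20, 0, 0, 0, 0, 0], [15, 0, 0, 0, 0, 0], [10, 0, 0, 0, 0, 0], [7, 0, 0, 0, 0, 0], [4, 0, 0, 0, 0, 0], [0, 0, 0, 0, 0, 0], [0, 0, 0, 0, 0, 0]]}}

```text
clock: 46.52
eef_pos: [0.604, 0.0961, 0.0284]
ee_rot: [1.224, 1.199, -1.223]
contact_force: [0.3, 0.4, -0.2]
finger_gap: 0.0332
```

```bash
python3 - <<'E'
from h import *
w=snap("wrist","w35")
delta(.603,.0954,.015,-.019)
E
```

```text
t 46.57 pos [0.6042 0.0961 0.0288] psi -0.02 gap 0.0334 F [ 0.2 -0.7  0.3] q7 -0.61
 shift [13.8 -1.3  0.8] turn [-0.04 -0.01 -0.1 ]
```

View pics/w35.png

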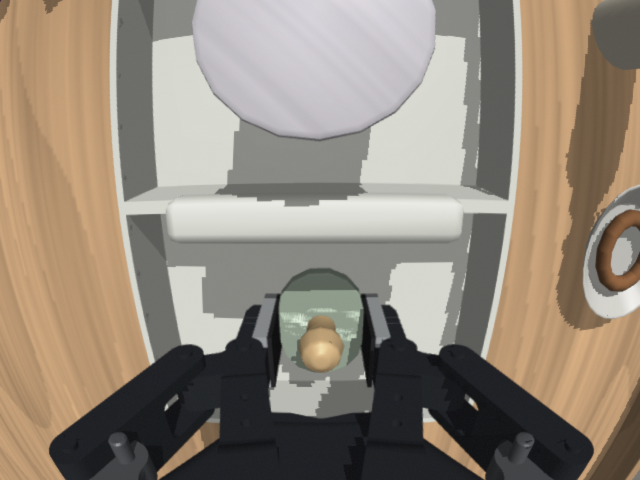

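Call:
{"method": "send_rows", "body": {"increments": [[4, -0.5, 0.5, 0, 0, 0], [4, 0, 0, 0, 0, 0], [2.5, 0, 0, 0, 0, 0], [1.5, 0, 0, 0, 0, 0], [0, 0, 0, 0, 0, 0], [0, 0, 0, 0, 0, 0]]}}

```text
clock: 47.07
eef_pos: [0.6029, 0.0954, 0.0158]
ee_rot: [1.224, 1.2, -1.224]
contact_force: [0.6, -0.7, 0.1]
finger_gap: 0.0333
```

Call:
{"method": "send_rows", "body": {"increments": [[0.7, 0, 0, 0, 0, 0], [0.7, 0, 0, 0, 0, 0], [0, 0, 0, 0, 0, 0], [0, 0, 0, 0, 0, 0]]}}

```text
clock: 47.4
eef_pos: [0.6029, 0.0954, 0.0145]
ee_rot: [1.224, 1.2, -1.224]
contact_force: [0.0, -0.1, -0.8]
finger_gap: 0.0331
```

Call:
{"method": "send_rows", "body": {"increments": [[0.6, 0, 0, 0, 0, 0], [0.4, 0, 0, 0, 0, 0], [0, 0, 0, 0, 0, 0]]}}

```text
clock: 47.65
eef_pos: [0.6031, 0.0954, 0.014]
ee_rot: [1.224, 1.199, -1.224]
contact_force: [-1.1, 0.0, 3.9]
finger_gap: 0.0334
```

Call:
{"method": "send_rows", "body": {"increments": [[0, 0, 0, 0, 0, 0], [0, 0, 0, 0, 0, 0], [0, 0, 0, 0, 0, 0], [0, 0, 0, 0, 0, 0], [-4, 0, 0, 0, 0, 0], [-8, 0, 0, 0, 0, 0], [-16, 0, 0, 0, 0, 0], [-30, 0, 0, 0, 0, 0], [-35, 0, 0, 0, 0, 0], [-30, 0, 0, 0, 0, 0]], "claw": 0.6}}

```text
clock: 48.48
eef_pos: [0.6031, 0.0958, 0.139]
ee_rot: [1.224, 1.199, -1.222]
contact_force: [1.3, -0.9, 0.3]
finger_gap: 0.0515
```

Call:
{"method": "send_rows", "body": {"increments": [[-20, 0, 0, 0, 0, 0], [0, 0, 30, 0, 0, 0], [0, 0, 35, 0, 0, 0], [0, 0, 35, 0, 0, 0], [0, 0, 0, 0, 0, 0], [0, 0, 0, 0, 0, 0], [0, 0, 0, 0, 0, 0]]}}

```text
clock: 49.07
eef_pos: [0.6011, -0.0039, 0.1571]
ee_rot: [1.225, 1.2, -1.223]
contact_force: [1.0, 0.4, -0.6]
finger_gap: 0.0511
```

```bash
python3 - <<'E'
from h import *
w=snap("wrist","w36");t=snap("top","t36");s=snap("scene");crop(s,320,150,180,160,4,"cs36")
delta(.603,.0954,.015,-.019)
E
```

```text
t 49.22 pos [ 0.601  -0.0024  0.1569] psi -0.017 gap 0.0512 F [-0.6  0.4  0.6] q7 -0.34
 shift [142.    0.3 -97.7] turn [ 0.13 -0.04 -0.03]
```

View pics/w36.png

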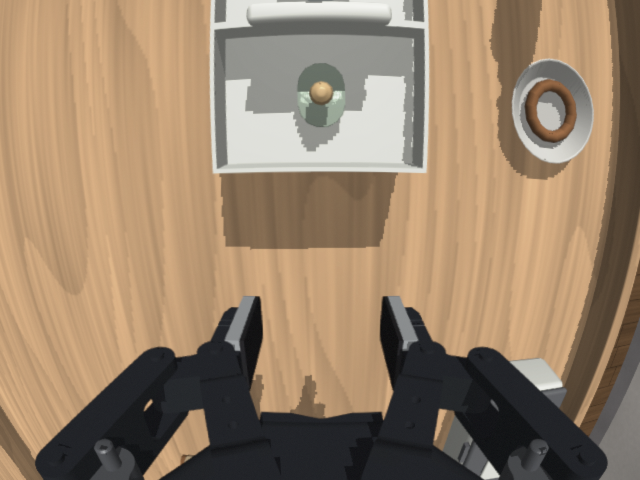

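View pics/cs36.png

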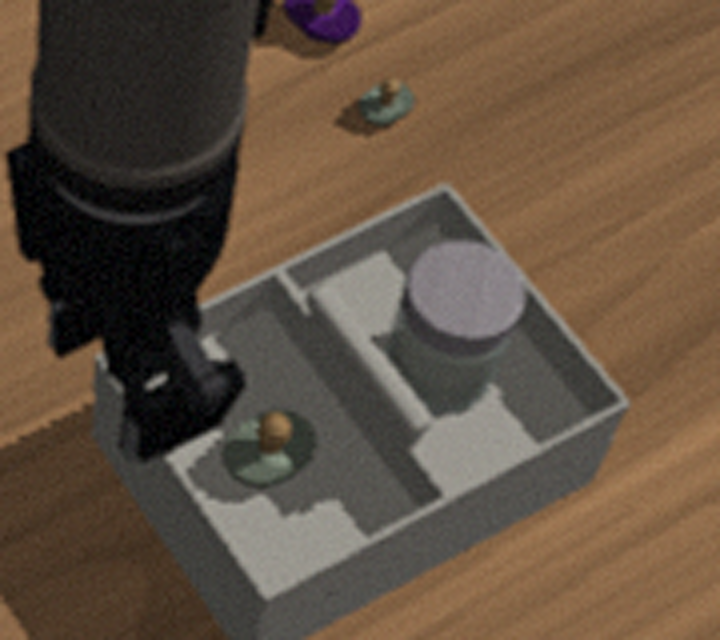

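View pics/t36.png

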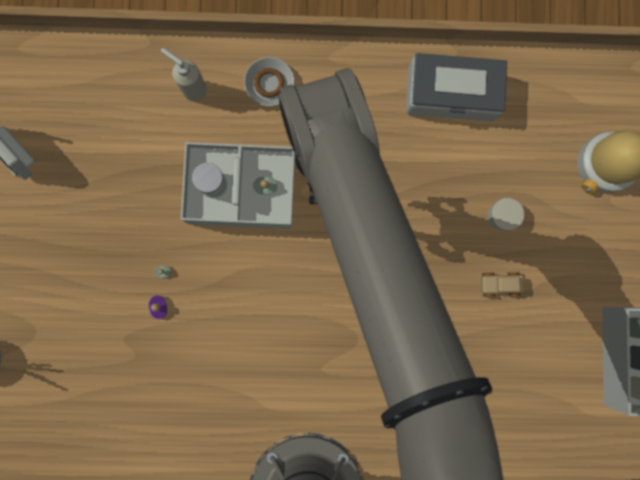

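```bash
python3 - <<'E'
from h import *
w=snap("wrist");w["fish"]=1;t=snap("top")
p=onz(w,321,95,.062);print("pac",p, "teat",onz(w,321,93,.087))
c,y=np.array([.604,.147]),-.019
Q=np.array([[np.cos(y),np.sin(y)],[-np.sin(y),np.cos(y)]])
print("pac local",Q@(p[:2]-c),"jar local",Q@(np.array([.6055,.1983])-c))
print("near rim",onz(w,215,171,.083),onz(w,426,171,.083))
print(robot.get_obs()["contact_force"],np.abs(robot.get_obs()["qvel"]).max())
robot.job_done()
E
```

```text
pac [0.60332933 0.09713195 0.062     ] teat [0.60332735 0.09656354 0.087     ]
pac local [ 0.00027688 -0.04987179] jar local [0.00052509 0.05131924]
near rim [0.5277264  0.04574451 0.083     ] [0.67650835 0.04335228 0.083     ]
[ 0.51280397  0.19228966 -0.22356314] 0.00525198451686152
the job is handed in; nothing more can be done
```

The job is packed as asked and handed in at about 49 s of the 141 s; no verdict came back.

**What was placed**
- The brush lies in the back compartment of the lower tray and the rattle in the front one. They were last seen lying straight, just before the upper tray covered them.
- The upper tray is seated on the lower one. Its weight came off at the predicted height, and it looked flush in the scene camera.
- The jar was lowered until its weight came off, then released.
- The large green pacifier stands teat up.

**Last checks**
- **Jar:** measured at (0.5, 51) mm from the tray centre, against a target of (0, 52).
- **Pacifier:** measured at (0.3, -50) mm, against a target of (0, -52).
- **Bystanders and robot:** the cream tub and toy car sit at the same pixels as at the start, and the gripper was clear of everything and still.

**What failed or disagreed**
- **Missed grasps:** the first three grips on the brush closed on nothing or only on top of the handle. The reported TCP lies about 36 mm beyond the real fingertips, so I took heights from contact after that.
- **Cameras:** the top camera read about 6 mm lower in x than the scene and wrist cameras, so I went with the wrist and scene readings.
- **Tray position:** wrist readings of the seated upper tray's centre ranged from 601 to 604 mm in x. Its near rim read 2–5 mm from where I expected in the last picture, within the 10 mm allowed.

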